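Screw the hose elbows into the manifold, then draw a charge of cullet from the chute

ROBOT

A 6-joint arm with a two-finger parallel gripper is mounted at the origin on the work surface; the furniture and walls round the work are solid. World frame = base frame: x ahead of the robot, y to its left, z up, the work surface at z = 0. Lengths are in m, angles in rad, forces in N, time in s.
With the tool pointing down it reaches from about 0.375 to 0.9 m from the base axis. Payload 3.1 kg.
Tool frame: the origin (TCP) lies between the finger pads; the fingertips stand 8 mm ahead of it and the grasp point (between the pads) lies 11 mm behind it (manip.tip_extent is the distance from the TCP to the fingertips, in m); z points along the fingers, x is the direction in which the jaws open and shut, and the axes are right-handed (so a half turn about z gives the same grasp; the last joint's range is limited). The gripper opens to 85 mm and grips with 20 to 120 N. Pads are 22 mm wide; open, the fingers measure 114 mm over their backs; the gripper's body (76 mm by 85 mm) begins 54 mm behind the grasp point. The pads swing forward as they close: fully open they stand 13 mm farther back than shut.
Start: joints at [-0.178, 0.527, 1.433, -0, 1.181, -0.178], TCP at [0.625, 0, 0.239] pointing down, gripper open.
Joint ranges: [-3.08, 3.08], [-0.75, 2.2], [0.22, 2.44], [-1.43, 4.57], [0, 2.65], [-2.85, 2.85]. Speed limits (rad/s): [2.79, 2.79, 3.14, 3.14, 3.14, 3.14].

INTERFACE

Orientations are given as a unit quaternion [x, y, z, w].
In Python, from station import manip gives the robot as it stands.
- The arm moves only by the tool move_arm, never from a script. Its argument "deltas" is a list that holds one entry, the list of rows, each a list of 4 numbers: the shift along the tool's x, y, z in m, then the turn about the tool's z in degrees. A call has 1 to 20 rows; each row is the pose to reach, as a shift and turn from the pose measured when the call began, along the tool's axes at that moment; what a row does not reach only later rows make up. A row lasts 1/12 s, in which the tool goes at most 41.7 mm and 7.16 degrees, less where a joint would pass 70% of its speed; a pose out of reach is approached as far as the arm can. A call with a gripper value outside its range is refused whole. "gripper" is the opening, from 0 (shut) to 1 (fully open), set as the call begins (left out, the last holds). The fingers move at their own pace and stop on an object; "squeeze" is the grip in N (left out, the last holds). Time passes only in rows, so rows that repeat a pose let the fingers close. It gives the time, the measured TCP pose, the force and the opening at its end, in the units of the state.
- manip.sense(): the state, without advancing time (a new reading comes with each control period).
- manip.snapshot(name): name is "scene" or "side" or "wrist"; returns a dict with "img" (480x640x3 uint8, red, green, blue), "vertical_fov" (degrees; the focal length in pixels is half the picture's height over the tangent of half this angle, whatever the lens; pixels are square), "cx", "cy" (the principal point, pixels), "origin" and "orientation" of the camera in the world. Camera axes: x right, y down, z forward; pixel columns grow to the right and rows downward; lengths in m; the calibration is good to about 2 mm. The wrist camera is an equidistant fisheye: a pixel r from the principal point sees the ray r / f radians off the axis. A picture is of the moment at which its call begins. There is no depth.
- manip.sign_off(): hands the job in, once; it reports no verdict.
The state is a dict: "t": time; "q": joint angles; "qd": joint speeds; "tau": joint torques, N m; "tcp_pos": TCP position; "tool_rot": TCP orientation; "force": force on the tool from outside, world axes, zero at the start; "ft_torque": the same for the moment, N m; "finger_gap": opening from 0.0 (shut) to 1.0 (fully open).
Only numpy, scipy, OpenCV 4.12 (cv2) and the standard library are available. Lean on these libraries where they do the work, as an engineer would, in place of code of your own. Each camera call takes 0.05 s, during which the arm holds its last target.

TASK

Get the air-blown cullet feeder going: screw every hose elbow from the wooden rack fully into a free port of the clamped manifold, three quarters of a turn clockwise against the rising resistance of the tapered thread, and stop with its barb pointing straight away from you, square to the bar, without overtightening. Then hold the catch pan in the air under the chute's lip, push the paddle back with the pan's rear wall until every glass lump has slid into the pan, and set the pan with its lumps down flat on the middle of the graphite board. Leave the other things on the bench alone.

Things in the scene. Friction and masses are not known exactly. Their poses are not given: they have to be found in the camera images.
- elbow_a_grip (a point): First brass hose elbow (may be absent), z up, x along its arm. From the foot: oblong stub 22 (x) x 16 (y) x 20 mm tall, round flange 36 mm across, 6 thick, square body 26 (x) x 24 (y) x 48. This point: on the upright axis, 38 mm above the flange's underside, 16 below the top; grip here across the 24 mm. 0.15 kg. Starts upright in the rack (28 mm high, pockets 75 mm apart), flange on its top.
- elbow_a_barb (a point): Tip of the first elbow's barbed arm (17 mm thick, level), on the arm's axis, 70 mm out from the upright axis, 15 mm lower than the grip point. In the rack the arm points toward the robot.
- elbow_b_grip (a point): Second brass hose elbow (may be absent), z up, x along its arm. From the foot: oblong stub 22 (x) x 16 (y) x 20 mm tall, round flange 36 mm across, 6 thick, square body 26 (x) x 24 (y) x 48. This point: on the upright axis, 38 mm above the flange's underside, 16 below the top; grip here across the 24 mm. 0.15 kg. Starts upright in the rack (28 mm high, pockets 75 mm apart), flange on its top.
- elbow_b_barb (a point): Tip of the second elbow's barbed arm (17 mm thick, level), on the arm's axis, 70 mm out from the upright axis, 15 mm lower than the grip point. In the rack the arm points toward the robot.
- port_left_mouth (a point): Left port of the manifold, a bar 180 x 54 mm in a vice, ports 110 mm apart: brass collar 52 mm across round a dark threaded sleeve with oblong mouth 24.2 x 18.2 mm, 24 deep. Point: mouth's centre at the untightened sleeve's top, 75 mm up; inserted, the flange rests there. z up, x along the bar to the right, y square to it, away from the robot, where barbs must end up pointing.
- port_left (a joint): Turn t of the left sleeve, rad, clockwise from above; starts at 0 to 0.3. It takes an elbow whose arm points t clockwise from the mouth's +x; after three quarters of a turn, at t = 4.71, that arm points to +y: stop there. Elbow and sleeve sink 1.6 mm per rad. Tapered thread: 0.25 N m at first, rising evenly to 0.44 at the end; stays where left. Overtightened past 5.03. Play of the stub 0.1 rad.
- port_right_mouth (a point): Right port of the manifold, a bar 180 x 54 mm in a vice, ports 110 mm apart: brass collar 52 mm across round a dark threaded sleeve with oblong mouth 24.2 x 18.2 mm, 24 deep. Point: mouth's centre at the untightened sleeve's top, 75 mm up; inserted, the flange rests there. z up, x along the bar to the right, y square to it, away from the robot, where barbs must end up pointing.
- port_right (a joint): Turn t of the right sleeve, rad, clockwise from above; starts at 0 to 0.3. It takes an elbow whose arm points t clockwise from the mouth's +x; after three quarters of a turn, at t = 4.71, that arm points to +y: stop there. Elbow and sleeve sink 1.6 mm per rad. Tapered thread: 0.25 N m at first, rising evenly to 0.44 at the end; stays where left. Overtightened past 5.03. Play of the stub 0.1 rad.
- chute_lip (a point): Centre of the cullet chute's lip, 140 mm up. z up, x level, pointing back under the chute. An open channel of two 33 mm lanes, rising 30 degrees over 150 mm; a gate at the lip, in a frame 90 mm wide from 8 mm below to 106 mm above it, holds the lumps back. They land 5 to 50 mm before the lip. Posts stand 65 mm or more behind the lip; below and before it all is clear.
- paddle_face (a point): Centre of the front face of the black paddle hanging under the chute: 60 mm wide, 55 tall, upright; at rest 20 mm behind the lip, centre 48 mm below it. Pushed back (+x of the lip's frame) it raises the gate 1.3 mm per mm. Sprung: 2 N at rest, 4 N fully back.
- paddle (a joint): How far the paddle is pushed back, m: 0 at rest, 0.038 at its stop. The lumps pass freely from about 0.028 on; the gate falls shut when the paddle is let go.
- lump_a_mid (a point): Centre of a chunky lump of glass cullet, 28 mm across at most and 24 mm tall, 20 g. In the left lane of the chute, against the gate.
- lump_b_mid (a point): Centre of a chunky lump of glass cullet, 28 mm across at most and 24 mm tall, 20 g. In the right lane of the chute, against the gate.
- lump_c_mid (a point): Centre of a chunky lump of glass cullet, 28 mm across at most and 24 mm tall, 20 g. In the left lane of the chute, second from the gate (may be absent).
- lump_d_mid (a point): Centre of a chunky lump of glass cullet, 28 mm across at most and 24 mm tall, 20 g. In the right lane of the chute, second from the gate (may be absent).
- pan_handle (a point): Grip point of the catch pan's handle, half-way up it: a level wooden bar 14 mm thick (y), 26 mm tall, 94 mm long, from the pan's near wall to -x. 112 mm from the pan's middle, 34 mm above the pan's underside. Frame: z up, x from handle to pan. The pan starts on the bench before the chute, handle toward the robot.
- pan_mid (a point): Middle of the catch pan, an open sheet-steel box 120 (x) x 104 (y) x 48 mm tall outside, walls 4 mm, about 0.22 kg. 24 mm above its underside, half-way up. Same frame as the handle. Its rear wall (+x) pushes the paddle.
- board_top (a point): Centre of the top of the dark graphite plate (150 x 200 mm, long side away from the robot) let into the wooden board (190 x 280 mm) at the robot's right; 29 mm above the bench.
- marker: A fat felt marker lying on the bench, 110 mm long; a bystander.
- iron_cap: An eight-sided cast burner cap, 72 mm across, 67 mm tall, standing on the bench; a bystander.

How it is judged:
By the outcome, as a careful person would: the job done as asked, in the order asked, and still so for the second after the job is handed in, with the robot touching nothing.
Of elbow_a, elbow_b only 1 to 2 are there at a start; the rules pass over those that are not, and their reading is None.
Of lump_c, lump_d only 1 to 2 are there at a start; the rules pass over those that are not, and their reading is None.
At some moment in a run one of pan may be knocked a few centimetres aside while the robot is not near it.
It also fails if it takes over 210 s, if anything falls off the work surface, if the arm or the gripper's body presses on something with over 40 N, if the wrist force passes 120 N, or if a joint passes its speed limit or range.

## Working session

There is one attempt and no reset: what is moved stays moved. The work goes in short steps, Python scripts to look and compute and a tool call to move; the robot and the scene stay as the last step left them, time stands still between calls to the robot, and variables do not carry over. Pictures are saved under pics/ and viewed, and the job is handed in when it is done.

Besides the shell and the picture viewer there is one more tool, called after "Request:" as name([rows], argument=value, ...), one row to a line, values as JSON. move_arm: Moves the arm, as the interface text tells. Its arguments: {"type":"object","properties":{"deltas":{"type":"array"},"gripper":{"type":"number"},"squeeze":{"type":"number"}},"required":["deltas"]}

```bash
ls; mkdir -p pics
cat > h.py <<'E'
import numpy as np, cv2
from scipy.spatial.transform import Rotation as R
from station import manip
def snap(name,fn=None):
    s=manip.snapshot(name)
    if fn: cv2.imwrite('pics/'+fn+'.png',s['img'][:,:,::-1])
    return s
def ray(s,u,v,fish=False):
    f=240/np.tan(np.radians(s['vertical_fov'])/2)
    x,y=(u-s['cx'])/f,(v-s['cy'])/f
    if fish:
        r=np.hypot(x,y); d=np.array([np.sin(r)*x/max(r,1e-9),np.sin(r)*y/max(r,1e-9),np.cos(r)])
    else: d=np.array([x,y,1.])
    return np.array(s['origin']),R.from_quat(s['orientation']).apply(d/np.linalg.norm(d))
def onz(s,u,v,z,fish=False):
    o,d=ray(s,u,v,fish); return o+d*(z-o[2])/d[2]
def proj(s,p,fish=False):
    f=240/np.tan(np.radians(s['vertical_fov'])/2)
    c=R.from_quat(s['orientation']).inv().apply(np.array(p)-s['origin'])
    if fish:
        r=np.hypot(c[0],c[1]); th=np.arctan2(r,c[2]); return np.array([s['cx']+f*th*c[0]/r,s['cy']+f*th*c[1]/r])
    return np.array([s['cx']+f*c[0]/c[2],s['cy']+f*c[1]/c[2]])
E
python3 - <<'E'
from h import *
for n in ['scene','side','wrist']:
    s=snap(n,n+'0'); print(n,s['vertical_fov'],s['cx'],s['cy'],s['origin'],R.from_quat(s['orientation']).as_matrix().round(3).tolist())
print(manip.sense())
E
```

```text
pics
scene 48.442658304983055 304.2557481913837 247.5664473765013 [-0.09146459 -0.64105217  0.9529373 ] [[0.745, -0.429, 0.511], [-0.667, -0.5, 0.553], [0.018, -0.753, -0.658]]
side 56.517924887774335 310.9576333942228 236.79081144774514 [ 0.47612125 -0.63019828  0.74488196] [[0.99, -0.1, 0.102], [-0.143, -0.668, 0.731], [-0.005, -0.738, -0.675]]
wrist 65.70646984690485 319.59766044203457 236.91210779845963 [0.62438801 0.07544307 0.3733397 ] [[1.0, 0.002, -0.002], [0.001, -0.955, -0.297], [-0.002, 0.297, -0.955]]
{'t': 0.15, 'q': array([-1.78488471e-01,  5.28270044e-01,  1.43360361e+00, -1.66007098e-05,
        1.18139918e+00, -1.78524443e-01]), 'qd': array([ 0.00019583, -0.00279286, -0.00475358,  0.00154623, -0.00025293,
       -0.00123765]), 'tau': array([ 1.17890530e-03, -4.42742836e+01, -1.78276026e+01, -2.15643640e-04,
        5.61750654e-03, -9.84718270e-06]), 'tcp_pos': array([6.24467077e-01, 1.28307529e-04, 2.38549094e-01]), 'tool_rot': array([ 9.99999647e-01,  2.11433639e-05, -8.28104827e-04, -1.41612156e-04]), 'force': array([ 0.33903381, -0.18711566, -0.59085971]), 'ft_torque': array([ 0.01061014, -0.01807602,  0.04224473]), 'finger_gap': 0.9968571729860589}
```

View pics/scene0.png

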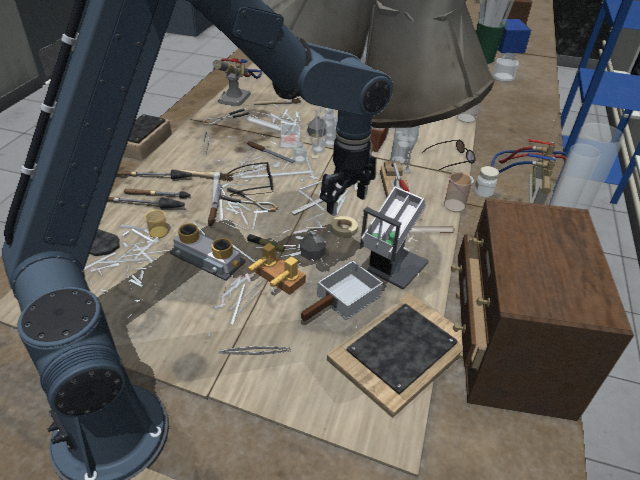

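View pics/side0.png

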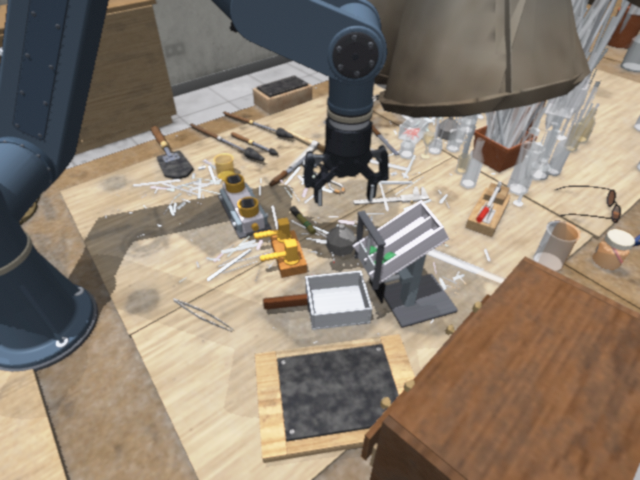

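View pics/wrist0.png

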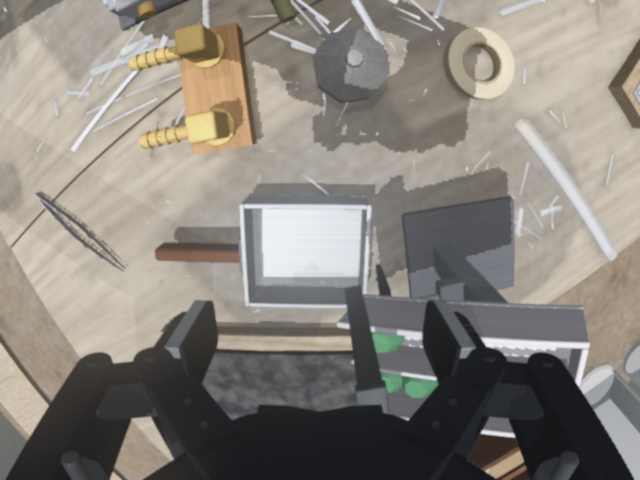

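Run:
```python
from h import *
s=snap('wrist')
for u,v,z in [(190,42,.082),(208,125,.082),(130,62,.051),(143,140,.051),(146,6,.075),(155,252,.047),(240,252,.047),(305,205,.048),(372,205,.048),(365,305,.048),(245,305,.048)]:
    print(u,v,onz(s,u,v,z,True).round(4))
a=cv2.imread('pics/scene0.png'); b=cv2.imread('pics/side0.png')
cv2.imwrite('pics/c1.png',cv2.resize(a[200:320,150:310],None,fx=5,fy=5,interpolation=3))
cv2.imwrite('pics/c2.png',cv2.resize(b[140:290,180:380],None,fx=4,fy=4,interpolation=3))
```

```text
190 42 [0.52   0.1479 0.082 ]
208 125 [0.535  0.0779 0.082 ]
130 62 [0.4477 0.1448 0.051 ]
143 140 [0.46  0.069 0.051]
146 6 [0.475  0.1894 0.075 ]
155 252 [ 0.4592 -0.0422  0.047 ]
240 252 [ 0.5484 -0.0412  0.047 ]
305 205 [0.6107 0.0041 0.048 ]
372 205 [0.671  0.0044 0.048 ]
365 305 [ 0.6688 -0.0963  0.048 ]
245 305 [ 0.5493 -0.0972  0.048 ]
```

View pics/c1.png

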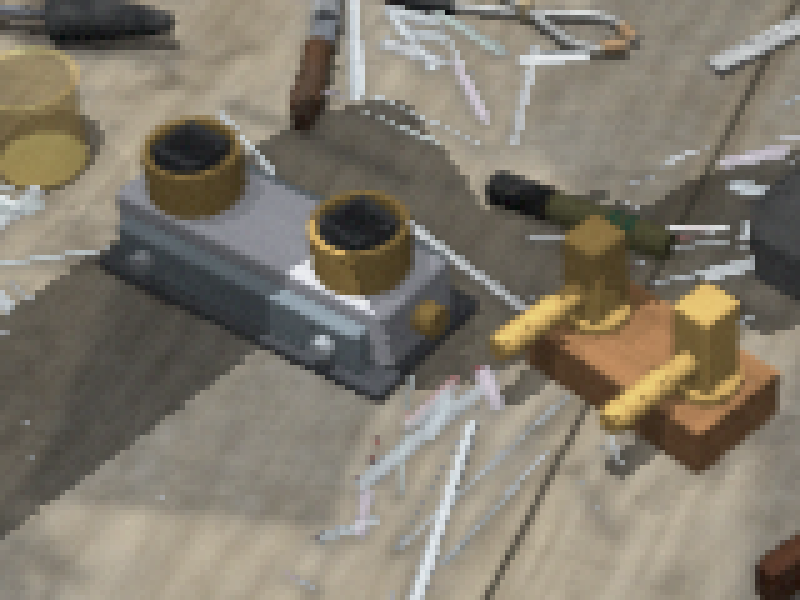

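View pics/c2.png

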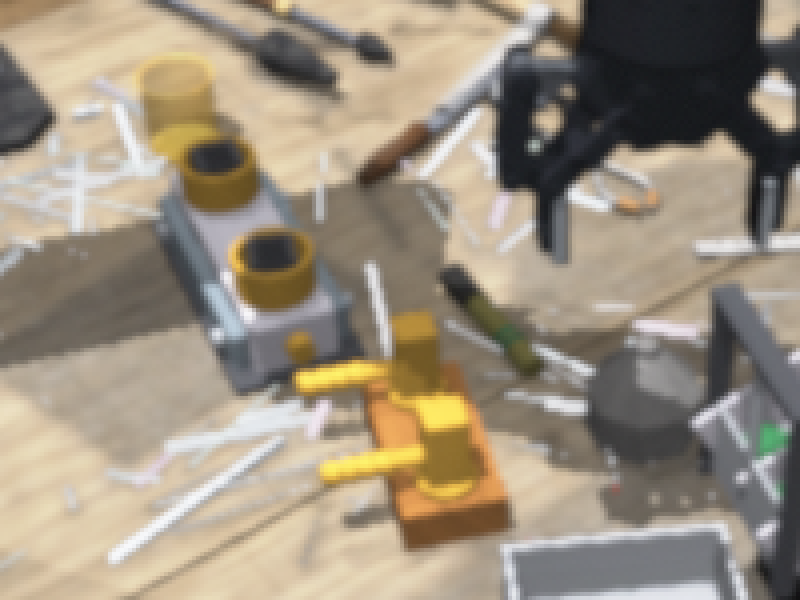

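Request:
move_arm([
  [[-0.03, -0.03, 0, 0], [-0.06, -0.06, 0, 0], [-0.09, -0.09, 0, 0], [-0.12, -0.12, 0, 0], [-0.12, -0.12, 0, 0], [-0.12, -0.12, 0, 0], [-0.12, -0.12, 0, 0]],
])

```text
t: 0.78
tcp_pos: [0.5054, 0.1201, 0.2393]
tool_rot: [1.0, 0.001, 0.0, 0.0]
force: [0.7, 0.0, 0.7]
finger_gap: 0.997
```

Run:
```python
from h import *
s=snap('wrist','w1'); print(s['origin'],manip.sense()['tcp_pos'],manip.sense()['q'])
cv2.imwrite('pics/w1b.png',cv2.resize(cv2.imread('pics/w1.png')[0:280,100:500],None,fx=2,fy=2,interpolation=3))
```

```text
[0.50500031 0.19549826 0.37413654] [0.5060429  0.11958788 0.23920109] [ 1.70435563e-02  3.86654920e-01  1.69445982e+00 -2.13832354e-04
  1.05972701e+00  1.72987122e-02]
```

View pics/w1b.png

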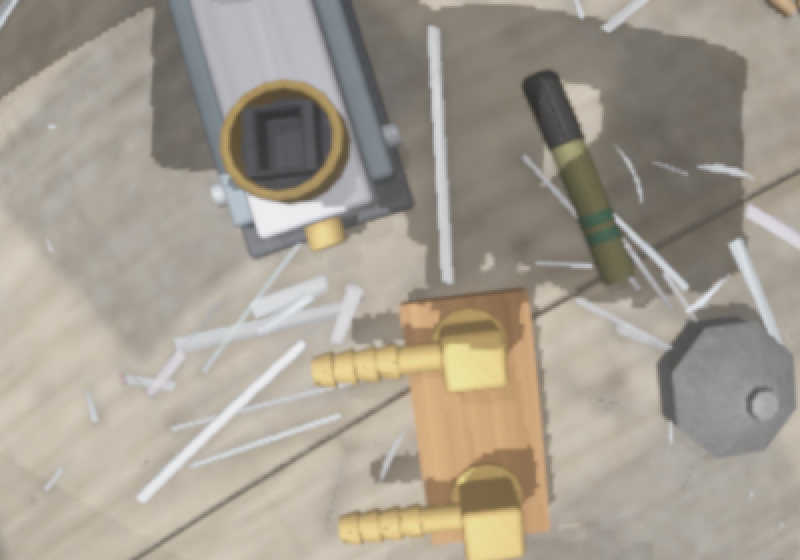

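Request:
move_arm([
  [[-0.01, -0.04, 0, 0], [-0.02, -0.08, 0, 0], [-0.03, -0.12, 0, 0], [-0.03, -0.14, 0, 0], [-0.03, -0.14, 0, 0], [-0.03, -0.14, 0, 0], [-0.03, -0.14, 0, 0]],
])

```text
t: 1.42
tcp_pos: [0.4773, 0.2584, 0.2389]
tool_rot: [1.0, -0.001, 0.001, 0.0]
force: [0.5, 0.2, 0.7]
finger_gap: 0.998
```

Run:
```python
from h import *
s=snap('wrist','w2'); print(s['origin'],manip.sense()['tcp_pos'],manip.sense()['q'])
cv2.imwrite('pics/w2b.png',cv2.resize(cv2.imread('pics/w2.png')[0:300,140:540],None,fx=2,fy=2,interpolation=3))
cv2.imwrite('pics/w1c.png',cv2.resize(cv2.imread('pics/w1.png')[130:280,240:390],None,fx=4,fy=4,interpolation=0))
```

```text
[0.47705061 0.3339246  0.37373821] [0.4771587  0.25816927 0.23895252] [ 2.90414546e-01  4.17036447e-01  1.64079689e+00 -1.08068978e-03
  1.08314002e+00  2.93124096e-01]
```

View pics/w2b.png

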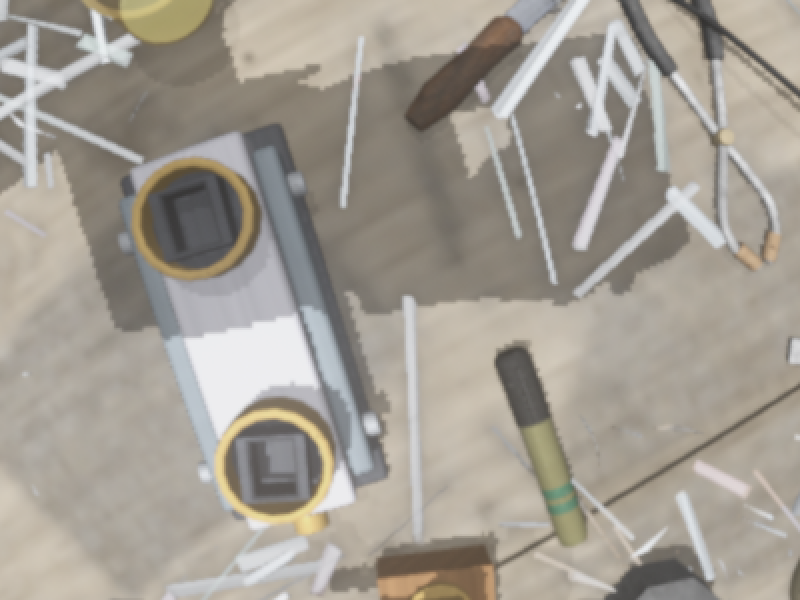

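View pics/w1c.png

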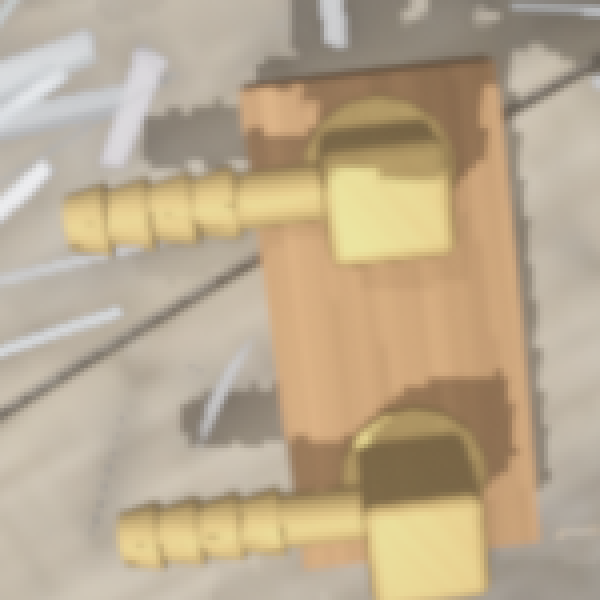

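Run:
```python
from h import *
im=cv2.imread('pics/w2.png')
a=cv2.resize(im[70:145,200:275],None,fx=5.3,fy=5.3,interpolation=3);b=cv2.resize(im[195:270,240:315],None,fx=5.3,fy=5.3,interpolation=3)
c=np.clip(np.hstack([a,b]).astype(float)*1.5,0,255).astype(np.uint8)
cv2.imwrite('pics/w2c.png',c)
```

```text
(no output)
```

View pics/w2c.png

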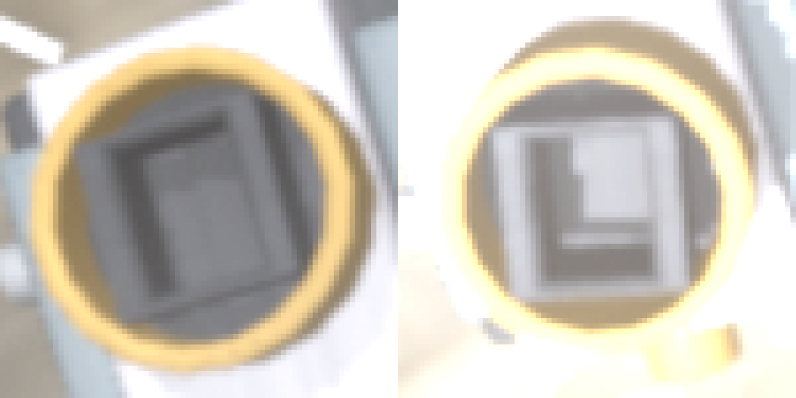

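Run:
```python
from h import *
s=snap('wrist')
def quad(c,ox,oy,z,k=5.3):
    P=np.array([onz(s,ox+(u+.5)/k-.5,oy+(v+.5)/k-.5,z,True) for u,v in c])
    return P
L=[(78,142),(248,92),(298,268),(130,320)]
Rr=[(96,122),(274,118),(292,293),(114,300)]
out=[]
for c,o in((L,(200,70)),(Rr,(240,195))):
    P=quad(c,*o,.075); m=P.mean(0); out.append(m)
    e=[P[3]-P[0],P[2]-P[1]]; w=[P[1]-P[0],P[2]-P[3]]
    print(m.round(4),[ (np.linalg.norm(x).round(4),np.degrees(np.arctan2(x[1],x[0])).round(1)) for x in e+w])
# collar centers: circle left panel centre/radius
for c,o in(((192,208),(200,70)),((607-398,192),(240,195))):
    for z in(.075,.08,.085): print('collar',z,quad([c],*o,z).round(4))
d=out[1]-out[0];print('bar',np.linalg.norm(d),np.degrees(np.arctan2(d[1],d[0])))
# bar edges
for a,b in(((245,140),(360,505)),((262,150),(365,475))):
    p=[onz(s,140+u/2,v/2,.05,True) for u,v in(a,b)]; d=p[1]-p[0]; print(np.degrees(np.arctan2(d[1],d[0])))
```

```text
[0.4092 0.3485 0.075 ] [(np.float64(0.0292), np.float64(-74.8)), (np.float64(0.0284), np.float64(-75.0)), (np.float64(0.0275), np.float64(12.9)), (np.float64(0.0273), np.float64(14.5))]
[0.4402 0.2429 0.075 ] [(np.float64(0.0298), np.float64(-87.2)), (np.float64(0.0291), np.float64(-85.6)), (np.float64(0.0283), np.float64(1.0)), (np.float64(0.0291), np.float64(2.5))]
collar 0.075 [[0.4099 0.348  0.075 ]]
collar 0.08 [[0.411  0.3478 0.08  ]]
collar 0.085 [[0.4122 0.3475 0.085 ]]
collar 0.075 [[0.4428 0.2458 0.075 ]]
collar 0.08 [[0.4434 0.2472 0.08  ]]
collar 0.085 [[0.444  0.2487 0.085 ]]
bar 0.11011523991938317 -73.62764386853051
-73.4318809582726
-73.18613789205601
```

Request:
move_arm([
  [[-0.002, 0.01, 0, 7], [-0.004, 0.02, 0, 14], [-0.006, 0.03, 0, 21], [-0.008, 0.04, 0, 28], [-0.01, 0.05, 0, 35], [-0.012, 0.055, 0, 42], [-0.014, 0.06, 0, 49], [-0.016, 0.06, 0, 56], [-0.018, 0.06, 0, 63], [-0.02, 0.06, 0, 70], [-0.02, 0.06, 0, 77], [-0.02, 0.06, 0, 84], [-0.02, 0.06, 0, 90], [-0.02, 0.06, 0, 90], [-0.02, 0.06, 0, 90], [-0.02, 0.06, 0, 90]],
], gripper=0.6)

```text
t: 2.85
tcp_pos: [0.4571, 0.1974, 0.2391]
tool_rot: [-0.707, 0.708, -0.001, 0.0]
force: [0.2, 0.8, -0.2]
finger_gap: 0.6
```

Run:
```python
from h import *
s=snap('wrist','w3'); print(s['origin'],manip.sense()['tcp_pos'],manip.sense()['q'])
cv2.imwrite('pics/w3b.png',cv2.resize(cv2.imread('pics/w3.png')[0:480,0:640],None,fx=1.25,fy=1.25,interpolation=3))
```

```text
[0.53265622 0.1968301  0.37401166] [0.4570638  0.19759344 0.23905436] [ 1.83739595e-01  3.57615147e-01  1.74597493e+00 -9.71791949e-04
  1.03732076e+00  1.75675243e+00]
```

View pics/w3b.png

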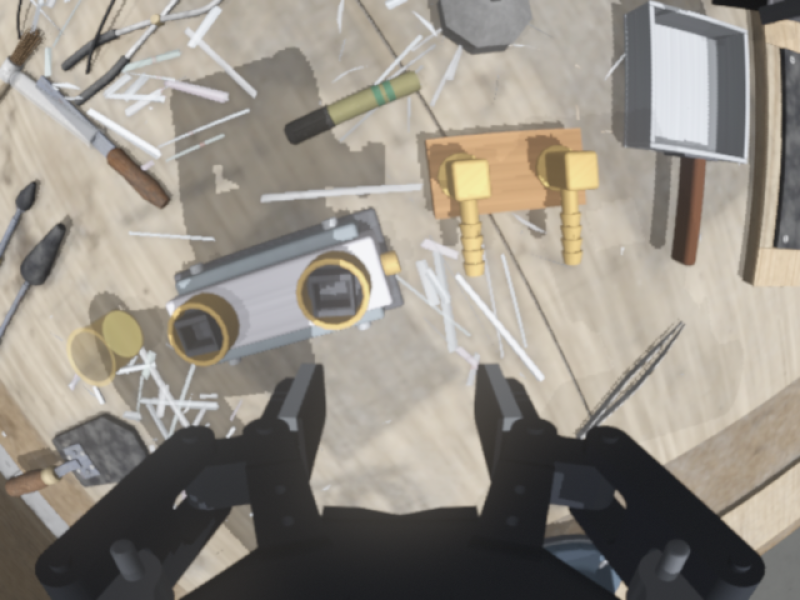

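Run:
```python
from h import *
im=cv2.imread('pics/w3.png')
def cr(x,y,w,k): return cv2.resize(im[y:y+w,x:x+w],None,fx=k,fy=k,interpolation=3)
a=np.hstack([cr(125,225,75,5.3),cr(230,195,75,5.3)])
cv2.imwrite('pics/w3p.png',np.clip(a*1.6,0,255).astype(np.uint8))
cv2.imwrite('pics/w3e.png',cv2.resize(im[95:230,330:490],None,fx=5,fy=5,interpolation=3)[:600])
```

```text
(no output)
```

View pics/w3p.png

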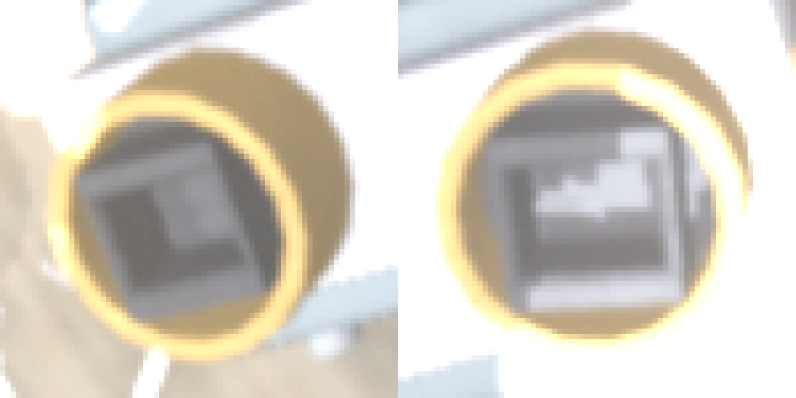

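View pics/w3e.png

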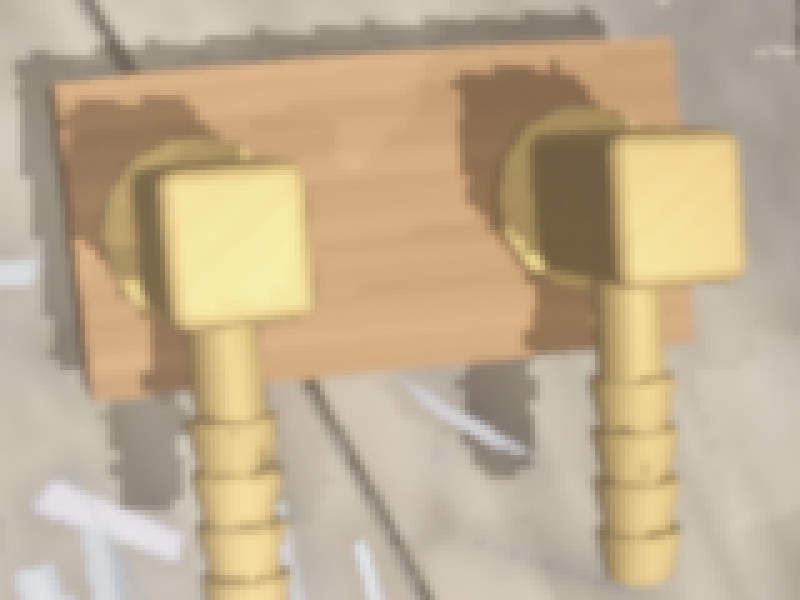

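Run:
```python
from h import *
s=snap('wrist')
def quad(c,ox,oy,z,k):
    return np.array([onz(s,ox+(u+.5)/k-.5,oy+(v+.5)/k-.5,z,True) for u,v in c])
for n,c,o,z,k in(('L',[(82,182),(210,142),(265,292),(140,320)],(125,225),.075,5.3),('R',[(92,140),(274,130),(287,300),(122,310)],(230,195),.075,5.3),
  ('A',[(160,172),(302,168),(312,312),(174,328)],(330,95),.082,5),('B',[(615,138),(738,132),(745,275),(620,285)],(330,95),.082,5)):
    P=quad(c,*o,z,k); e=[P[3]-P[0],P[2]-P[1],P[1]-P[0],P[2]-P[3]]
    print(n,P.mean(0).round(4),[ (np.linalg.norm(x).round(4),np.degrees(np.arctan2(x[1],x[0])).round(1)) for x in e])
# barb tips
for u,v in((245,650),(640,585)): print(onz(s,330+u/5,95+v/5,.051,True))
f=quad
for c in [[(180,220)],[(575,195)]]: print('flange',quad(c,330,95,.034,5))
```

```text
L [0.4086 0.3477 0.075 ] [(np.float64(0.0273), np.float64(-164.7)), (np.float64(0.0285), np.float64(-166.8)), (np.float64(0.0279), np.float64(-73.8)), (np.float64(0.0268), np.float64(-76.3))]
R [0.4402 0.2422 0.075 ] [(np.float64(0.0289), np.float64(-173.4)), (np.float64(0.0284), np.float64(-177.5)), (np.float64(0.0293), np.float64(-87.1)), (np.float64(0.0273), np.float64(-86.2))]
A [0.5184 0.1516 0.082 ] [(np.float64(0.0248), np.float64(-174.0)), (np.float64(0.023), np.float64(-174.6)), (np.float64(0.0225), np.float64(-86.8)), (np.float64(0.0223), np.float64(-82.2))]
B [0.528  0.0773 0.082 ] [(np.float64(0.0242), np.float64(-175.4)), (np.float64(0.0239), np.float64(-174.0)), (np.float64(0.0222), np.float64(-83.0)), (np.float64(0.0229), np.float64(-82.5))]
[0.4434636  0.14277822 0.051     ]
[0.45645553 0.06722993 0.051     ]
flange [[0.52046966 0.15487781 0.034     ]]
flange [[0.52819862 0.07950633 0.034     ]]
```

```bash
cat >> h.py <<'E'
def to(p,th=None):
    """delta to world p, and th deg (cw yaw, 0=start)"""
    st=manip.sense(); M=R.from_quat(st['tool_rot']); d=M.inv().apply(np.array(p)-st['tcp_pos'])
    x=M.as_matrix()[:,0]; cur=-np.degrees(np.arctan2(x[1],x[0]))
    print('t',round(st['t'],2),'tcp',st['tcp_pos'].round(4),'th',cur.round(2),'delta',d.round(4),None if th is None else round((th-cur),2),'F',st['force'].round(1),'T',st['ft_torque'].round(2),'gap',round(st['finger_gap'],3),'q1,6',st['q'][[0,5]].round(2))
E
python3 -c "
from h import *
to([.519,.1525,.053],82.7)"
```

```text
t 2.95 tcp [0.457  0.1977 0.239 ] th 90.11 delta [ 0.045  -0.0619  0.1861] -7.41 F [ 0.2 -0.  -0.1] T [0.02 0.01 0.04] gap 0.598 q1,6 [0.18 1.76]
```

Request:
move_arm([
  [[0.02, -0.03, 0, -4], [0.045, -0.062, 0, -7.4], [0.045, -0.062, 0.03, -7.4], [0.045, -0.062, 0.06, -7.4], [0.045, -0.062, 0.09, -7.4], [0.045, -0.062, 0.11, -7.4], [0.045, -0.062, 0.13, -7.4], [0.045, -0.062, 0.15, -7.4], [0.045, -0.062, 0.17, -7.4], [0.045, -0.062, 0.186, -7.4], [0.045, -0.062, 0.186, -7.4], [0.045, -0.062, 0.186, -7.4], [0.045, -0.062, 0.186, -7.4]],
])

```text
t: 4.03
tcp_pos: [0.5197, 0.1526, 0.0538]
tool_rot: [0.751, -0.661, 0.001, -0.0]
force: [-0.1, -0.3, 0.3]
finger_gap: 0.599
```

```bash
python3 -c "
from h import *
to([.519,.1525,.053],82.7); snap('side','s4'); snap('wrist','w4')
im=cv2.imread('pics/s4.png')[180:300,200:360]; cv2.imwrite('pics/s4c.png',cv2.resize(im,None,fx=5,fy=5))"
```

```text
t 4.03 tcp [0.5197 0.1526 0.0538] th 82.68 delta [-0.      0.0007  0.0008] 0.02 F [-0.1 -0.3  0.3] T [ 0.02 -0.01  0.02] gap 0.599 q1,6 [0.08 1.52]
```

View pics/s4c.png

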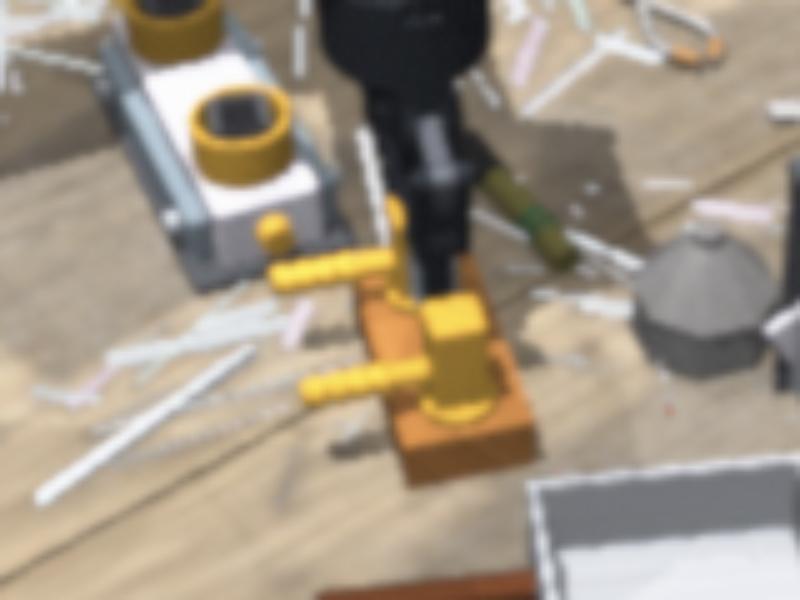

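View pics/w4.png

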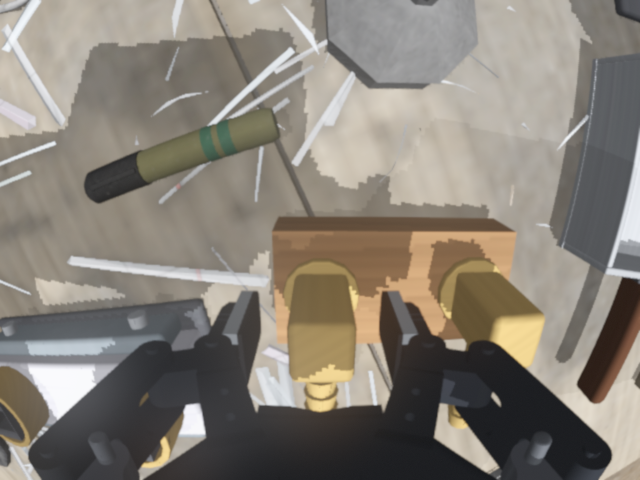

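```bash
python3 -c "
from h import *
s=snap('wrist')
im=cv2.imread('pics/w4.png')[250:420,230:400]; cv2.imwrite('pics/w4c.png',cv2.resize(im,None,fx=3.5,fy=3.5))
for p in [(.519,.1525,.082),(.506,.151,.082),(.532,.154,.082),(.519,.1525,.034)]: print(proj(s,p,True))
print(s['origin'])
"
```

```text
[317.89706265 354.96227641]
[317.4918146  383.39304925]
[318.35157827 323.08089241]
[318.21696921 295.10328642]
[0.59459991 0.16178067 0.1894418 ]
```

View pics/w4c.png

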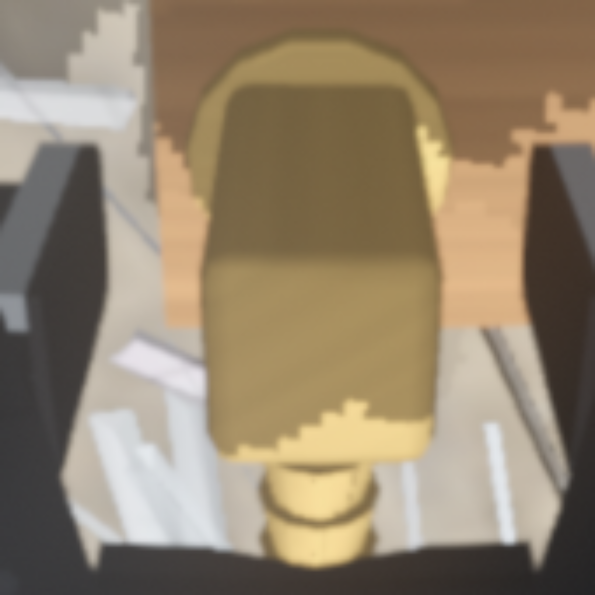

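Request:
move_arm([
  [[0.0015, 0.0, 0, 0], [0.0015, 0, 0, 0], [0.0015, 0, 0, 0], [0.0015, 0, 0, 0], [0.0015, 0, 0, 0], [0.0015, 0, 0, 0]],
], gripper=0.0, squeeze=80)

```text
t: 4.68
tcp_pos: [0.5209, 0.1511, 0.0554]
tool_rot: [0.751, -0.661, 0.002, -0.002]
force: [-0.2, 0.0, 6.0]
finger_gap: 0.273
```

```bash
python3 -c "
from h import *
to([.519,.1525,.153],82.7)"
```

```text
t 4.68 tcp [0.5209 0.1511 0.0554] th 82.69 delta [-0.0015  0.0012 -0.0976] 0.01 F [-0.2  0.   6. ] T [0.04 0.07 0.02] gap 0.273 q1,6 [0.08 1.52]
```

Request:
move_arm([
  [[0, 0, -0.005, 0], [0, 0, -0.02, 0], [0, 0, -0.05, 0], [0, 0, -0.085, 0], [0, 0, -0.12, 0], [0, 0, -0.12, 0], [0, 0, -0.12, 0]],
])

```text
t: 5.27
tcp_pos: [0.5214, 0.1513, 0.1776]
tool_rot: [0.751, -0.661, 0.004, -0.003]
force: [-0.7, -0.1, -1.5]
finger_gap: 0.267
```

```bash
python3 -c "
from h import *
to([.409,.348,.175],-14.5)
s=snap('wrist','w5')
im=cv2.imread('pics/w5.png')[250:420,230:400]; cv2.imwrite('pics/w5c.png',cv2.resize(im,None,fx=3.5,fy=3.5))
"
```

```text
t 5.27 tcp [0.5214 0.1513 0.1776] th 82.68 delta [-0.2094  0.0865  0.0014] -97.18 F [-0.7 -0.1 -1.5] T [-0.03 -0.02 -0.04] gap 0.267 q1,6 [0.08 1.52]
```

View pics/w5c.png

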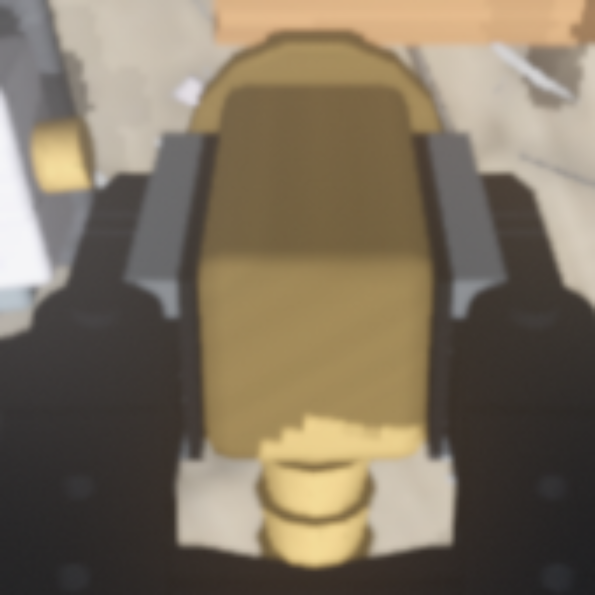

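```bash
python3 -c "
from h import *
to([.4089,.3485,.150],-14.5)
"
```

```text
t 5.32 tcp [0.5199 0.1511 0.1758] th 82.69 delta [-0.2099  0.0851  0.0251] -97.19 F [-0.6  0.7 -2.3] T [-0.03  0.02  0.01] gap 0.268 q1,6 [0.08 1.52]
```

Request:
move_arm([
  [[-0.02, 0.01, 0, -7], [-0.05, 0.02, 0, -14], [-0.08, 0.03, 0, -21], [-0.11, 0.045, 0, -28], [-0.14, 0.06, 0, -35], [-0.17, 0.07, 0, -42], [-0.19, 0.08, 0, -49], [-0.21, 0.085, 0, -56], [-0.21, 0.085, 0, -63], [-0.21, 0.085, 0, -70], [-0.21, 0.085, 0, -77], [-0.21, 0.085, 0, -84], [-0.21, 0.085, 0.01, -91], [-0.21, 0.085, 0.02, -97.2], [-0.21, 0.085, 0.025, -97.2], [-0.21, 0.085, 0.025, -97.2], [-0.21, 0.085, 0.025, -97.2]],
])

```text
t: 6.73
tcp_pos: [0.4082, 0.3481, 0.1487]
tool_rot: [0.992, 0.125, 0.001, 0.001]
force: [-0.1, -0.0, -1.6]
finger_gap: 0.269
```

```bash
python3 -c "
from h import *
to([.4089,.3485,.122],-14.5)
s=snap('wrist','w6');snap('scene','sc6');snap('side','si6')
im=cv2.imread('pics/sc6.png')[190:290,150:270]; cv2.imwrite('pics/sc6c.png',cv2.resize(im,None,fx=6,fy=6,interpolation=3))
"
```

```text
t 6.73 tcp [0.4082 0.3481 0.1487] th -14.38 delta [ 0.0007 -0.0003  0.0267] -0.12 F [-0.1 -0.  -1.6] T [-0.01 -0.05 -0.04] gap 0.269 q1,6 [0.5  0.25]
```

View pics/sc6c.png

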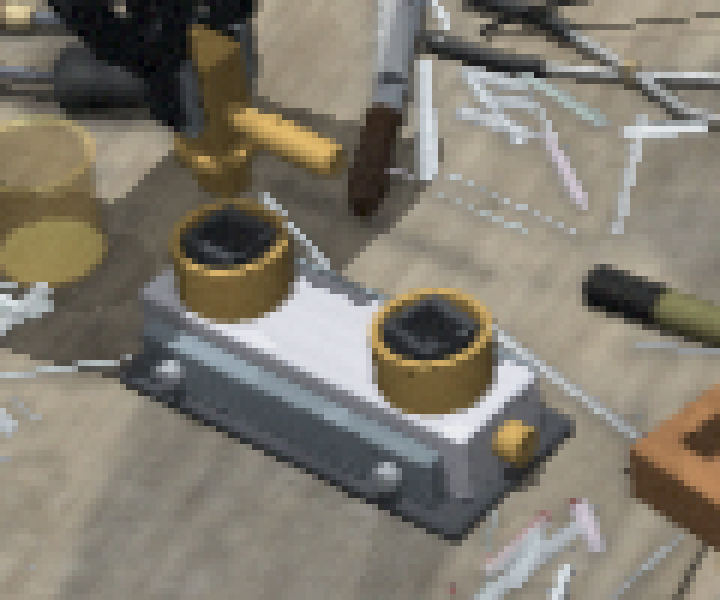

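View pics/w6.png

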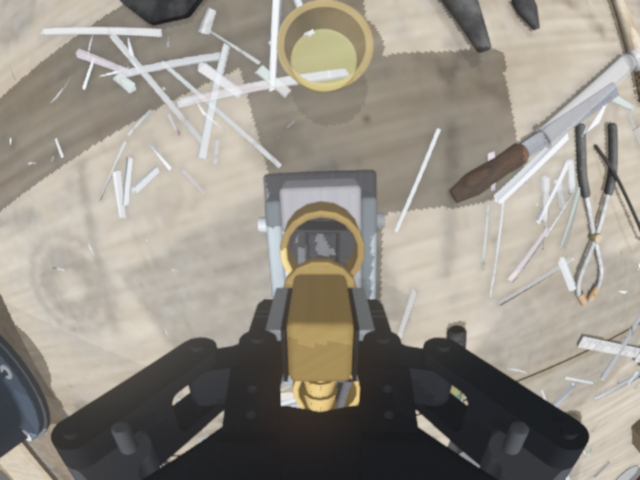

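Request:
move_arm([
  [[0.0007, 0, 0.01, 0], [0.0007, 0, 0.02, 0], [0.0007, 0, 0.026, 0], [0.0007, 0, 0.028, 0], [0.0007, 0, 0.03, 0], [0.0007, 0, 0.032, 0], [0.0007, 0, 0.034, 0]],
])

```text
t: 7.47
tcp_pos: [0.4101, 0.3487, 0.1203]
tool_rot: [0.992, 0.126, 0.003, 0.001]
force: [-8.1, -4.2, 46.9]
finger_gap: 0.276
```

```bash
python3 -c "
from h import *
to([.4089,.3485,.1024],-14.5)
"
```

```text
t 7.47 tcp [0.4101 0.3487 0.1203] th -14.47 delta [-0.0013 -0.0001  0.0179] -0.03 F [-8.1 -4.2 46.9] T [-1.55  1.66 -0.15] gap 0.276 q1,6 [0.5  0.25]
```

Request:
move_arm([
  [[0, 0, -0.004, 0], [-0.0012, -0.0012, -0.006, 0], [-0.0012, -0.0012, -0.006, 0], [-0.0012, -0.0012, -0.002, 0], [-0.0012, -0.0012, 0.001, 0], [-0.0012, -0.0012, 0.003, 0], [-0.0012, -0.0012, 0.004, 0]],
])

```text
t: 8.05
tcp_pos: [0.4082, 0.3497, 0.1151]
tool_rot: [0.992, 0.126, 0.002, 0.001]
force: [-1.5, 1.5, -1.3]
finger_gap: 0.271
```

```bash
python3 -c "
from h import *
to([.4089,.3485,.1024],-14.5)
"
```

```text
t 8.05 tcp [0.4082 0.3497 0.1151] th -14.45 delta [0.0003 0.0013 0.0127] -0.05 F [-1.5  1.5 -1.3] T [ 0.43  0.19 -0.  ] gap 0.271 q1,6 [0.5  0.25]
```

Request:
move_arm([
  [[0, 0, 0.003, 0], [0, 0, 0.006, 0], [0, 0, 0.009, 0], [0, 0, 0.012, 0], [0, 0, 0.0135, 0], [0, 0, 0.0135, 0], [0, 0, 0.0135, 0]],
])

```text
t: 8.63
tcp_pos: [0.4083, 0.3498, 0.1023]
tool_rot: [0.992, 0.126, 0.003, 0.001]
force: [-1.5, 1.3, 5.1]
finger_gap: 0.273
```

```bash
python3 -c "
from h import *
to([.4089,.3485,.1024],-14.5)
snap('scene','sc7')
im=cv2.imread('pics/sc7.png')[190:290,150:270]; cv2.imwrite('pics/sc7c.png',cv2.resize(im,None,fx=6,fy=6,interpolation=3))
"
```

```text
t 8.63 tcp [0.4083 0.3498 0.1023] th -14.44 delta [ 0.0003  0.0015 -0.0001] -0.06 F [-1.5  1.3  5.1] T [ 0.27  0.32 -0.03] gap 0.273 q1,6 [0.5  0.25]
```

View pics/sc7c.png

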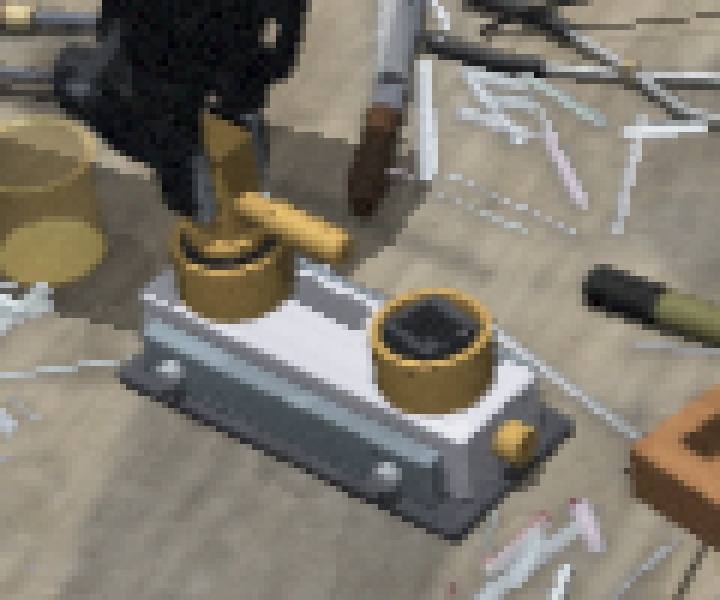

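Request:
move_arm([
  [[0, 0, 0.0002, 6.75], [0, 0, 0.0004, 13.5], [0, 0, 0.0006, 20.25], [0, 0, 0.0008, 27], [0, 0, 0.001, 33.75], [0, 0, 0.0012, 40.5], [0, 0, 0.0014, 47.25], [0, 0, 0.0016, 54], [0, 0, 0.0018, 60.75], [0, 0, 0.002, 67.5], [0, 0, 0.0022, 74.25], [0, 0, 0.0024, 81], [0, 0, 0.0026, 87.75], [0, 0, 0.0028, 94.5], [0, 0, 0.003, 101.25], [0, 0, 0.0032, 108], [0, 0, 0.0034, 114.75], [0, 0, 0.0036, 121.5], [0, 0, 0.0038, 128.25], [0, 0, 0.004, 135]],
])

```text
t: 10.35
tcp_pos: [0.4103, 0.3485, 0.0988]
tool_rot: [-0.495, 0.869, -0.004, 0.003]
force: [2.4, -5.0, 3.9]
finger_gap: 0.268
```

```bash
python3 -c "
from h import *
to([.4083,.3498,.0985],120.6)
snap('scene','sc8')
im=cv2.imread('pics/sc8.png')[190:290,150:270]; cv2.imwrite('pics/sc8c.png',cv2.resize(im,None,fx=6,fy=6,interpolation=3))
snap('wrist','w8')
"
```

```text
t 10.35 tcp [0.4103 0.3485 0.0988] th 120.66 delta [-0.0001  0.0024  0.0003] -0.06 F [ 2.4 -5.   3.9] T [-1.02 -0.55  0.41] gap 0.268 q1,6 [0.5  2.61]
```

View pics/sc8c.png

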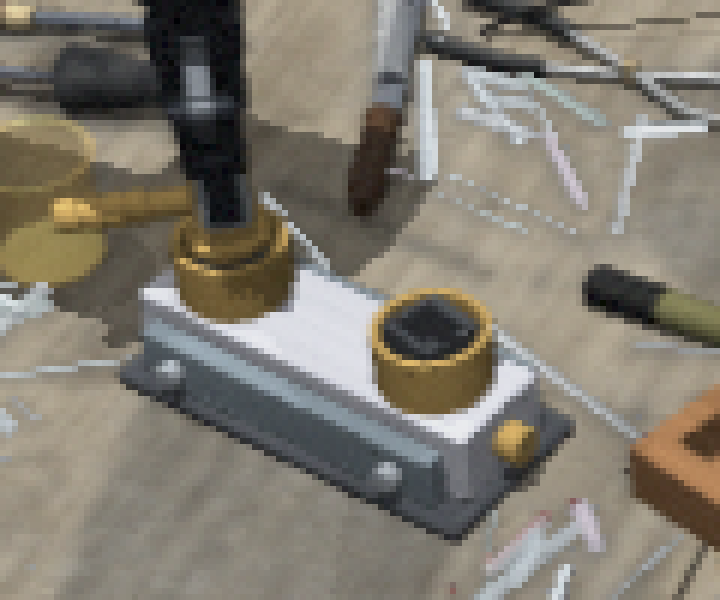

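View pics/w8.png

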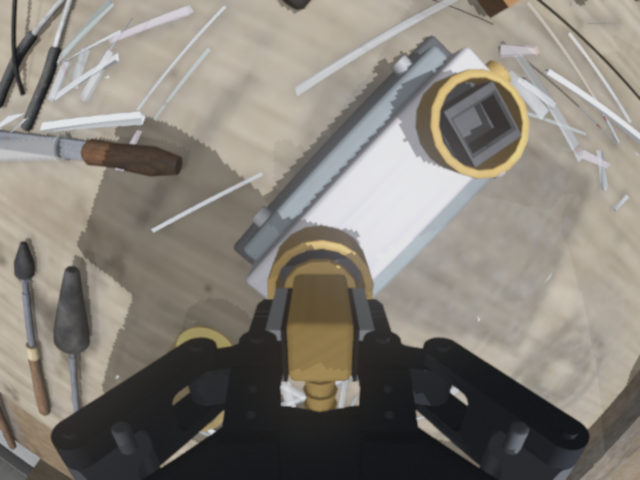

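Request:
move_arm([
  [[0, 0, 0, 0], [0, 0, 0, 0], [0, 0, 0, 0], [0, 0, 0, 0], [0, 0, -0.01, 0], [0, 0, -0.03, 0], [0, 0, -0.05, 0], [0, 0, -0.055, 0], [0, 0, -0.055, -7], [0, 0, -0.055, -14], [0, 0, -0.055, -21], [0, 0, -0.055, -28], [0, 0, -0.055, -35], [0, 0, -0.055, -42], [0, 0, -0.055, -49], [0, 0, -0.055, -56], [0, 0, -0.055, -63], [0, 0, -0.055, -70], [0, 0, -0.055, -77], [0, 0, -0.055, -84]],
], gripper=0.55)

```text
t: 12.12
tcp_pos: [0.4095, 0.3487, 0.1537]
tool_rot: [0.951, -0.31, 0.005, 0.0]
force: [-0.4, -0.5, 0.7]
finger_gap: 0.549
```

```bash
python3 -c "
from h import *
to([.4086,.3486,.0985],-59.4)
s=snap('wrist','w9'); snap('scene','sc9')
"
```

```text
t 12.12 tcp [0.4095 0.3487 0.1537] th 36.15 delta [-0.0012  0.0007  0.0552] -95.55 F [-0.4 -0.5  0.7] T [ 0.03 -0.04  0.02] gap 0.549 q1,6 [0.5  1.14]
```

View pics/w9.png

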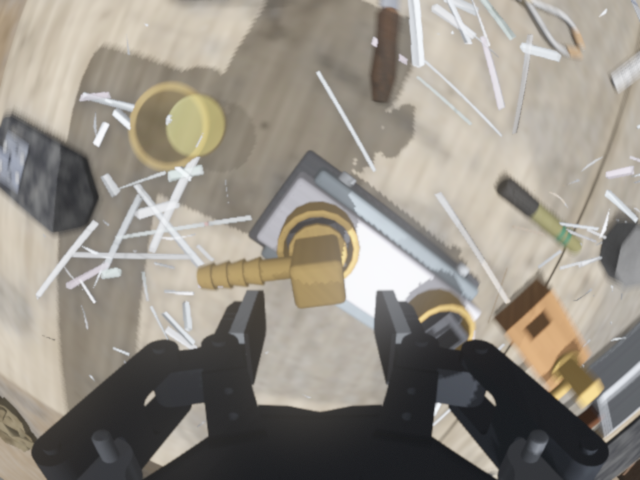

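Request:
move_arm([
  [[0, 0, 0, -7], [0, 0, 0, -14], [0, 0, 0, -21], [0, 0, 0, -28], [0, 0, 0, -35], [0, 0, 0, -42], [0, 0, 0, -49], [0, 0, 0, -56], [0, 0, 0, -63], [0, 0, 0, -70], [0, 0, 0, -77], [0, 0, 0, -84], [0, 0, 0, -91], [-0.001, 0.0007, 0, -95.5], [-0.001, 0.0007, 0.02, -95.5], [-0.001, 0.0007, 0.04, -95.5], [-0.001, 0.0007, 0.054, -95.5], [-0.001, 0.0007, 0.0555, -95.5], [-0.001, 0.0007, 0.0555, -95.5]],
])

```text
t: 13.8
tcp_pos: [0.4082, 0.3482, 0.0975]
tool_rot: [0.871, 0.491, 0.002, 0.004]
force: [-0.3, -0.5, 0.5]
finger_gap: 0.551
```

```bash
python3 -c "
from h import *
to([.4086,.3486,.0985],-59.4)
s=snap('wrist','w10')
"
```

```text
t 13.8 tcp [0.4082 0.3482 0.0975] th -58.86 delta [ 0.0005  0.0002 -0.001 ] -0.54 F [-0.3 -0.5  0.5] T [0.01 0.03 0.04] gap 0.551 q1,6 [ 0.5  -0.52]
```

View pics/w10.png

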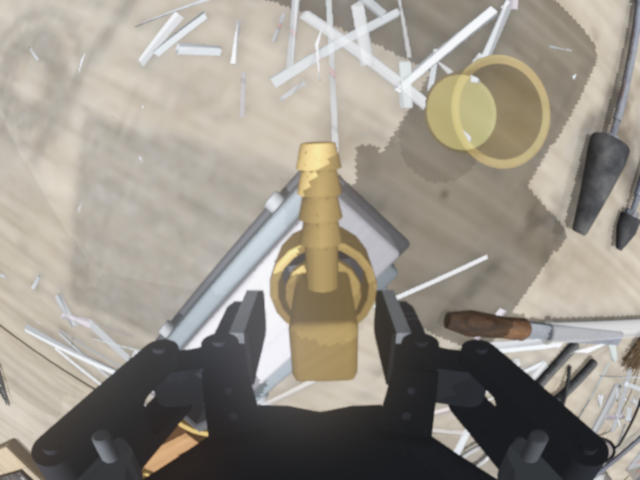

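Request:
move_arm([
  [[0, 0, 0, 0], [0, 0, 0, 0], [0, 0, 0, 0], [0, 0, 0, 0], [0, 0, 0, 0]],
], gripper=0.0)

```text
t: 14.27
tcp_pos: [0.4094, 0.349, 0.0994]
tool_rot: [0.871, 0.492, 0.004, 0.004]
force: [-1.0, -0.8, 6.7]
finger_gap: 0.266
```

```bash
python3 -c "
from h import *
to([.4086,.3486,.0985],75)
"
```

```text
t 14.27 tcp [0.4094 0.349  0.0994] th -58.9 delta [-0.0008 -0.0005  0.0009] 133.9 F [-1.  -0.8  6.7] T [-0.03  0.17  0.15] gap 0.266 q1,6 [ 0.5  -0.52]
```

Request:
move_arm([
  [[0, 0, 0.0002, 6.7], [0, 0, 0.0004, 13.4], [0, 0, 0.0006, 20.1], [0, 0, 0.0008, 26.8], [0, 0, 0.001, 33.5], [0, 0, 0.0012, 40.2], [0, 0, 0.0014, 46.9], [0, 0, 0.0016, 53.6], [0, 0, 0.0018, 60.3], [0, 0, 0.002, 67], [0, 0, 0.0022, 73.7], [0, 0, 0.0024, 80.4], [0, 0, 0.0026, 87.1], [0, 0, 0.0028, 93.8], [0, 0, 0.003, 100.5], [0, 0, 0.0032, 107.2], [0, 0, 0.0034, 113.9], [0, 0, 0.0036, 120.6], [0, 0, 0.0038, 127.3], [0, 0, 0.004, 132]],
])

```text
t: 15.93
tcp_pos: [0.4087, 0.3489, 0.0958]
tool_rot: [0.802, -0.597, 0.005, -0.002]
force: [-1.9, 1.1, 4.1]
finger_gap: 0.272
```

```bash
python3 -c "
from h import *
to([.4086,.3486,.0985],75)
"
```

```text
t 15.93 tcp [0.4087 0.3489 0.0958] th 73.31 delta [ 0.0003  0.0001 -0.0027] 1.69 F [-1.9  1.1  4.1] T [0.09 0.59 0.41] gap 0.272 q1,6 [0.5  1.79]
```

Add the last bit, release, and lift for a look.

Request:
move_arm([
  [[0, 0, 0, 1.7], [0, 0, 0, 1.7], [0, 0, 0, 1.7]],
])

```text
t: 16.18
tcp_pos: [0.4085, 0.3489, 0.0959]
tool_rot: [0.794, -0.608, 0.005, -0.002]
force: [0.1, 0.8, 0.6]
finger_gap: 0.271
```

Request:
move_arm([
  [[0, 0, 0, 0], [0, 0, 0, 0], [0, 0, 0, 0], [0, 0, 0, 0], [0, 0, -0.01, 0], [0, 0, -0.03, 0], [0, 0, -0.06, 0], [0, 0, -0.09, 0], [0, 0, -0.12, 0], [0, 0, -0.14, 0], [0, 0, -0.14, 0], [0, 0, -0.14, 0]],
], gripper=0.55)

```text
t: 17.18
tcp_pos: [0.4078, 0.3497, 0.2378]
tool_rot: [0.794, -0.608, 0.005, -0.003]
force: [0.2, -0.0, -1.2]
finger_gap: 0.551
```

```bash
python3 -c "
from h import *
to([.528,.078,.053],82.7)
s=snap('wrist','w11')
cv2.imwrite('pics/w11c.png',cv2.resize(cv2.imread('pics/w11.png')[80:380,200:560],None,fx=2.2,fy=2,interpolation=3))
"
```

```text
t 17.18 tcp [0.4078 0.3497 0.2378] th 74.92 delta [ 0.2928 -0.0432  0.1865] 7.78 F [ 0.2 -0.  -1.2] T [-0.01 -0.01 -0.01] gap 0.551 q1,6 [0.5  1.82]
```

View pics/w11.png

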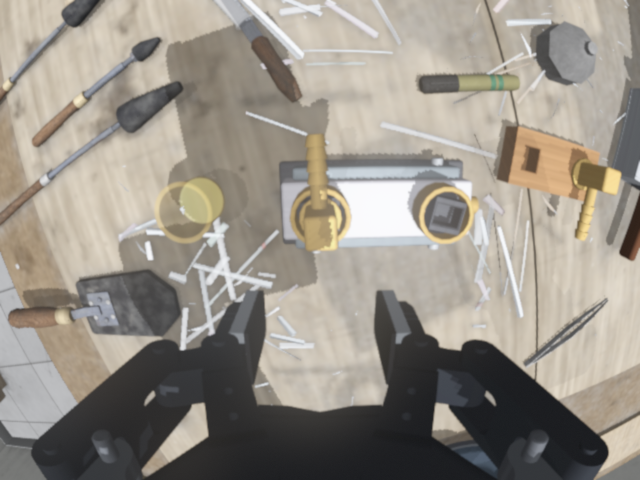

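```bash
python3 -c "
from h import *
s=snap('wrist')
im=cv2.imread('pics/w11.png'); cv2.imwrite('pics/w11c.png',cv2.resize(im[120:260,270:490],None,fx=3.6,fy=3.6,interpolation=3))
"
```

```text
(no output)
```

View pics/w11c.png

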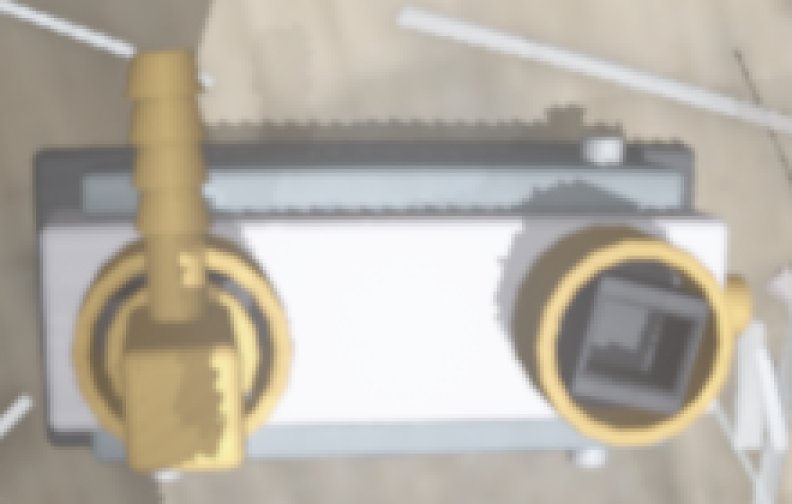

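```bash
python3 -c "
from h import *
s=snap('wrist')
w=lambda u,v,z: onz(s,270+u/3.6,120+v/3.6,z,True)
def ang(a,b,z):
    d=w(*b,z)-w(*a,z); return np.degrees(np.arctan2(d[1],d[0])).round(1)
print('arm',ang((179,310),(163,58),.0905))
print('armR',ang((208,310),(197,58),.0905),'armL',ang((150,310),(130,58),.0905))
print('body',ang((128,468),(123,350),.1215),ang((243,465),(240,345),.1215), ang((125,350),(240,345),.1215)+90,ang((130,468),(243,465),.1215)+90)
for z in (.045,.055): print('bar',ang((45,222),(728,218),z)+90,ang((60,433),(500,418),z)+90)
print(w(182,408,.1215))
"
```

```text
arm 18.7
armR 17.8 armL 19.3
body 16.8 17.3 17.599999999999994 16.599999999999994
bar 16.299999999999997 17.099999999999994
bar 16.299999999999997 17.099999999999994
[0.40822402 0.34745888 0.1215    ]
```

Request:
move_arm([
  [[0, 0, 0.04, -1.5], [0, 0, 0.08, -1.5], [0, 0, 0.11, -1.5], [0, 0, 0.13, -1.5], [0, 0, 0.14, -1.5], [0, 0, 0.142, -1.5], [0, 0, 0.142, -1.5]],
])

```text
t: 17.92
tcp_pos: [0.4069, 0.348, 0.0919]
tool_rot: [0.802, -0.598, 0.004, 0.001]
force: [0.8, -0.1, -0.2]
finger_gap: 0.548
```

```bash
python3 -c "
from h import *
to([.4086,.3486,.096],73.4)
"
```

```text
t 17.92 tcp [0.4069 0.348  0.0919] th 73.43 delta [-0.0001 -0.0018 -0.0041] -0.03 F [ 0.8 -0.1 -0.2] T [0.01 0.01 0.02] gap 0.548 q1,6 [0.5  1.79]
```

Request:
move_arm([
  [[0, -0.0017, -0.004, 0], [0, -0.0017, -0.004, 0], [0, -0.0017, -0.004, 0]],
])

```text
t: 18.17
tcp_pos: [0.4097, 0.3491, 0.0976]
tool_rot: [0.802, -0.598, 0.004, -0.001]
force: [0.6, -0.6, 0.1]
finger_gap: 0.548
```

Request:
move_arm([
  [[0, 0, 0, 0], [0, 0, 0, 0], [0, 0, 0, 0], [0, 0, 0, 0], [0, 0, 0, 0], [0, 0, 0, 2], [0, 0, 0, 4], [0, 0, 0, 6], [0, 0, 0, 7], [0, 0, 0, 7], [0, 0, 0, 7]],
], gripper=0.0)

```text
t: 19.08
tcp_pos: [0.4105, 0.3494, 0.0988]
tool_rot: [0.764, -0.645, 0.005, -0.002]
force: [-0.8, 0.0, 4.7]
finger_gap: 0.266
```

```bash
python3 -c "
from h import *
to([.4086,.3486,.096],73.4)
s=snap('wrist','w12')
cv2.imwrite('pics/w12c.png',cv2.resize(cv2.imread('pics/w12.png')[100:400,200:440],None,fx=2,fy=2,interpolation=3))
"
```

```text
t 19.08 tcp [0.4105 0.3494 0.0988] th 80.32 delta [0.0005 0.002  0.0028] -6.92 F [-0.8  0.   4.7] T [-0.07  0.07  0.36] gap 0.266 q1,6 [0.5  1.91]
```

View pics/w12c.png

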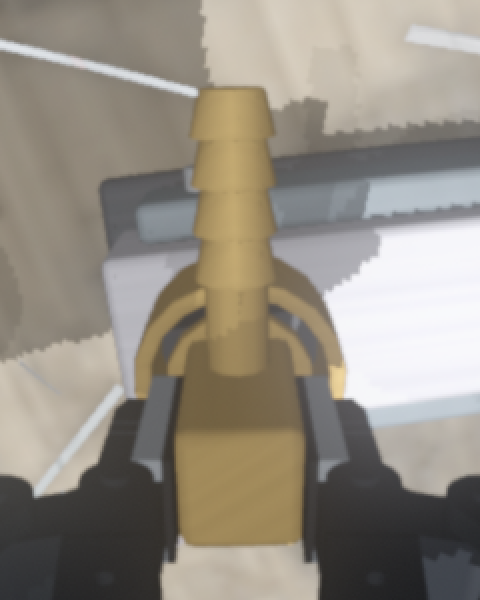

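Request:
move_arm([
  [[0, 0, 0, -2], [0, 0, 0, -4], [0, 0, 0, -6.3], [0, 0, 0, -6.3], [0, 0, 0, -6.3]],
])

```text
t: 19.55
tcp_pos: [0.4103, 0.3493, 0.0989]
tool_rot: [0.798, -0.602, 0.005, -0.002]
force: [0.0, -0.0, 0.2]
finger_gap: 0.269
```

```bash
python3 -c "
from h import *
to([.4086,.3486,.096],73.4)
s=snap('wrist','w13')
cv2.imwrite('pics/w13c.png',cv2.resize(cv2.imread('pics/w13.png')[100:400,200:440],None,fx=2,fy=2,interpolation=3))
"
```

```text
t 19.55 tcp [0.4103 0.3493 0.0989] th 74.08 delta [0.0002 0.0019 0.0029] -0.68 F [ 0.  -0.   0.2] T [-0.03  0.12  0.02] gap 0.269 q1,6 [0.5 1.8]
```

View pics/w13c.png

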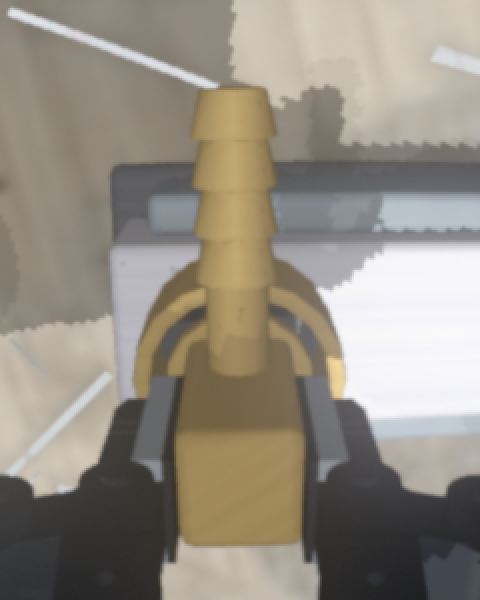

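Request:
move_arm([
  [[0, 0, 0, 0], [0, 0, 0, 0], [0, 0, 0, 0], [0, 0, 0, 0], [0, 0, -0.01, 0], [0, 0, -0.03, 0], [0, 0, -0.06, 0], [0, 0, -0.09, 0], [0, 0, -0.12, 0], [0, 0, -0.14, 0], [0, 0, -0.14, 0], [0, 0, -0.14, 0]],
], gripper=0.55)

```text
t: 20.6
tcp_pos: [0.4094, 0.3501, 0.2408]
tool_rot: [0.798, -0.602, 0.006, -0.004]
force: [0.2, -0.5, -0.7]
finger_gap: 0.552
```

```bash
python3 -c "
from h import *
to([.528,.0773,.200],82.7)
s=snap('wrist','w14')
im=cv2.imread('pics/w14.png'); cv2.imwrite('pics/w14c.png',cv2.resize(im[100:270,270:490],None,fx=3.6,fy=3.5,interpolation=3))
"
```

```text
t 20.6 tcp [0.4094 0.3501 0.2408] th 74.07 delta [ 0.2947 -0.0386  0.0428] 8.63 F [ 0.2 -0.5 -0.7] T [ 0.05  0.01 -0.04] gap 0.552 q1,6 [0.5 1.8]
```

View pics/w14c.png

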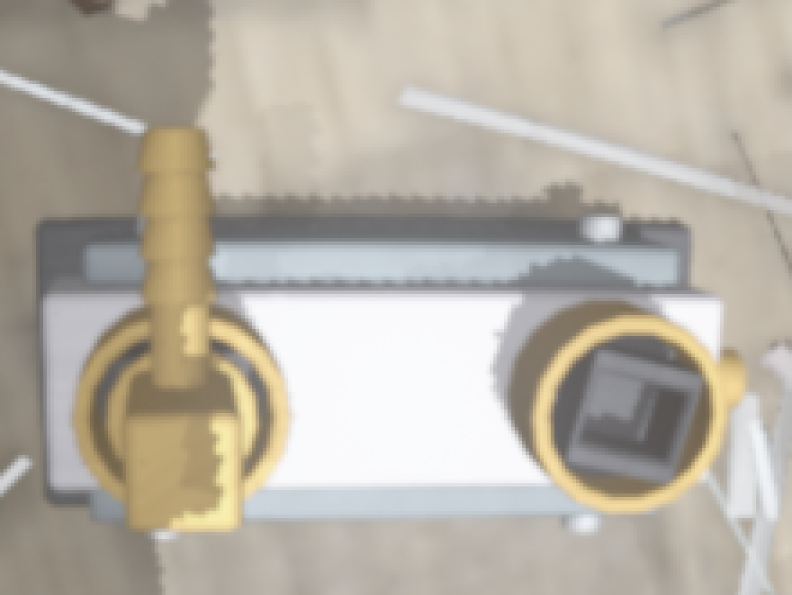

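Request:
move_arm([
  [[0.03, -0.005, 0, 3], [0.065, -0.01, 0, 6], [0.1, -0.015, 0, 8.6], [0.14, -0.02, 0, 8.6], [0.18, -0.025, 0, 8.6], [0.22, -0.03, 0, 8.6], [0.26, -0.035, 0, 8.6], [0.29, -0.038, 0, 8.6], [0.295, -0.039, 0, 8.6], [0.295, -0.039, 0, 8.6], [0.295, -0.039, 0, 8.6]],
])

```text
t: 21.57
tcp_pos: [0.5257, 0.0769, 0.24]
tool_rot: [0.751, -0.661, 0.003, -0.002]
force: [-0.1, 0.3, 0.7]
finger_gap: 0.552
```

```bash
python3 -c "
from h import *
to([.5285,.0768,.055],82.7)
"
```

```text
t 21.57 tcp [0.5257 0.0769 0.24  ] th 82.73 delta [-0.     -0.0015  0.185 ] -0.03 F [-0.1  0.3  0.7] T [ 0.05  0.03 -0.02] gap 0.552 q1,6 [-0.06  1.38]
```

Request:
move_arm([
  [[0, -0.0015, 0.03, 0], [0, -0.0015, 0.06, 0], [0, -0.0015, 0.09, 0], [0, -0.0015, 0.115, 0], [0, -0.0015, 0.14, 0], [0, -0.0015, 0.16, 0], [0, -0.0015, 0.175, 0], [0, -0.0015, 0.185, 0], [0, -0.0015, 0.185, 0], [0, -0.0015, 0.185, 0]],
])

```text
t: 22.4
tcp_pos: [0.5278, 0.0779, 0.0548]
tool_rot: [0.751, -0.66, 0.003, -0.001]
force: [-0.0, -0.2, 0.5]
finger_gap: 0.548
```

```bash
python3 -c "
from h import *
to([.5285,.0768,.055],82.7)
s=snap('wrist','w15')
im=cv2.imread('pics/w15.png')[250:420,230:400]; cv2.imwrite('pics/w15c.png',cv2.resize(im,None,fx=3.5,fy=3.5))
"
```

```text
t 22.4 tcp [0.5278 0.0779 0.0548] th 82.64 delta [ 0.0012 -0.0005 -0.0002] 0.06 F [-0.  -0.2  0.5] T [ 0.01 -0.01 -0.03] gap 0.548 q1,6 [-0.06  1.38]
```

View pics/w15c.png

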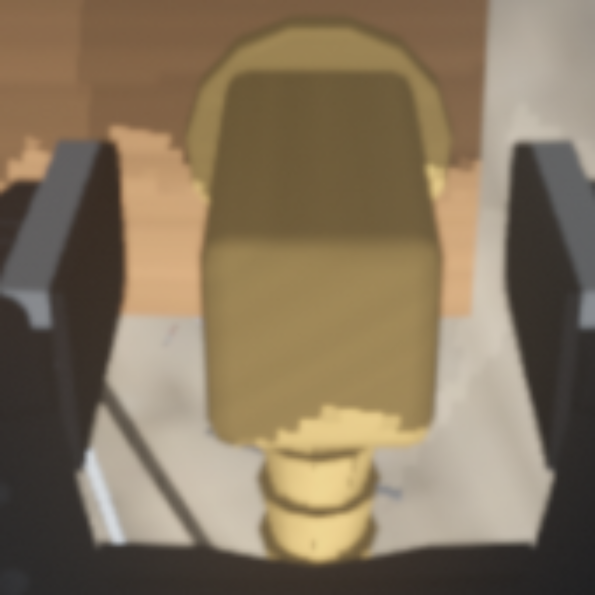

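Request:
move_arm([
  [[0.0012, -0.0009, 0, 0], [0.0012, -0.0009, 0, 0], [0.0012, -0.0009, 0, 0]],
])

```text
t: 22.7
tcp_pos: [0.5303, 0.0765, 0.0565]
tool_rot: [0.751, -0.66, 0.004, -0.003]
force: [0.3, -0.2, -0.6]
finger_gap: 0.55
```

Request:
move_arm([
  [[0, 0, 0, 0], [0, 0, 0, 0], [0, 0, 0, 0], [0, 0, 0, 0], [0, 0, 0, 0], [0, 0, -0.005, 0], [0, 0, -0.02, 0], [0, 0, -0.05, 0], [0, 0, -0.085, 0], [0, 0, -0.12, 0], [0, 0, -0.12, 0], [0, 0, -0.12, 0]],
], gripper=0.0)

```text
t: 23.7
tcp_pos: [0.5303, 0.0766, 0.1784]
tool_rot: [0.751, -0.66, 0.006, -0.004]
force: [-0.3, -0.1, -1.0]
finger_gap: 0.271
```

```bash
python3 -c "
from h import *
s=snap('wrist','w16')
to([.4402,.2425,.150],-2.8)
im=cv2.imread('pics/w16.png')[250:420,230:400]; cv2.imwrite('pics/w16c.png',cv2.resize(im,None,fx=3.5,fy=3.5))
"
```

```text
t 23.75 tcp [0.5288 0.0767 0.1768] th 82.66 delta [-0.1758  0.0669  0.0255] -85.46 F [ 0.3 -0.  -1.1] T [-0.    0.04 -0.01] gap 0.269 q1,6 [-0.06  1.38]
```

View pics/w16c.png

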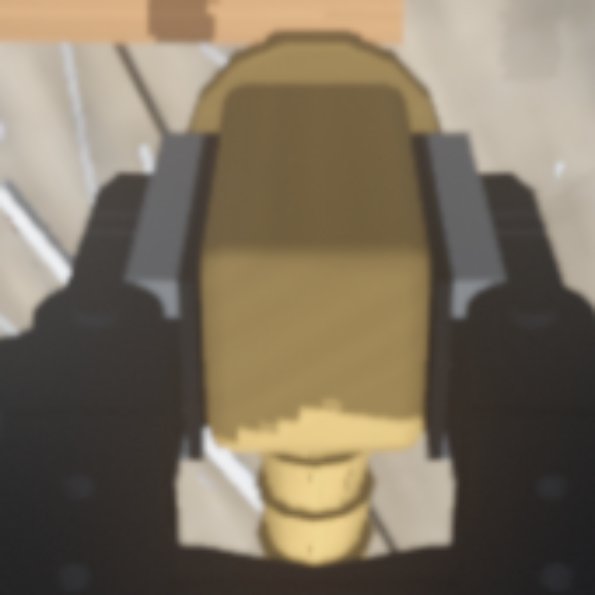

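```bash
python3 -c "
from h import *
st=manip.sense(); M=R.from_quat(st['tool_rot']).as_matrix(); print(M[:,2], M[:,2]*.047, M[:,0],M[:,1]); to([.4399,.2429,.150],-3.3)
"
```

```text
[ 0.01006059 -0.00189908 -0.99994759] [ 4.72847669e-04 -8.92565307e-05 -4.69975366e-02] [ 0.12770357 -0.99180732  0.00316846] [-0.99176135 -0.12772875 -0.00973565]
t 23.75 tcp [0.5288 0.0767 0.1768] th 82.66 delta [-0.1763  0.0672  0.0255] -85.96 F [ 0.3 -0.  -1.1] T [-0.    0.04 -0.01] gap 0.269 q1,6 [-0.06  1.38]
```

Request:
move_arm([
  [[-0.02, 0.008, 0, -6.5], [-0.05, 0.02, 0, -13], [-0.08, 0.03, 0, -19.5], [-0.11, 0.042, 0, -26], [-0.14, 0.054, 0, -32.5], [-0.16, 0.062, 0, -39], [-0.176, 0.0676, 0, -45.5], [-0.176, 0.0676, 0, -52], [-0.176, 0.0676, 0, -58.5], [-0.176, 0.0676, 0, -65], [-0.176, 0.0676, 0, -72], [-0.176, 0.0676, 0.01, -79], [-0.176, 0.0676, 0.02, -86], [-0.176, 0.0676, 0.0255, -86], [-0.176, 0.0676, 0.0255, -86], [-0.176, 0.0676, 0.0255, -86]],
])

```text
t: 25.08
tcp_pos: [0.4385, 0.2422, 0.1488]
tool_rot: [1.0, 0.028, 0.003, 0.002]
force: [-0.7, -0.6, -1.5]
finger_gap: 0.274
```

```bash
python3 -c "
from h import *
st=manip.sense(); M=R.from_quat(st['tool_rot']).as_matrix(); print(M[:,2]*.047); to([.4399,.2429,.120],-3.3)
s=snap('wrist','w17')
"
```

```text
[ 0.00031456 -0.00013446 -0.04699875]
t 25.08 tcp [0.4385 0.2422 0.1488] th -3.18 delta [ 0.0012 -0.0007  0.0288] -0.12 F [-0.7 -0.6 -1.5] T [ 0.01  0.03 -0.02] gap 0.274 q1,6 [0.28 0.23]
```

View pics/w17.png

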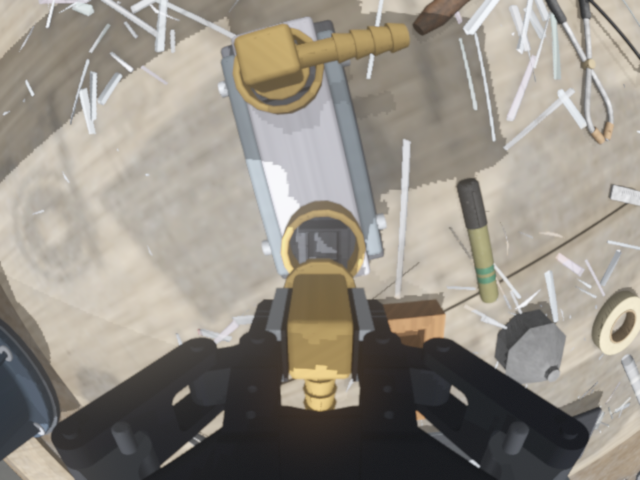

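Request:
move_arm([
  [[0.001, -0.0007, 0.01, 0], [0.001, -0.0007, 0.02, 0], [0.001, -0.0007, 0.025, 0], [0.001, -0.0007, 0.027, 0], [0.001, -0.0007, 0.029, 0], [0.001, -0.0007, 0.031, 0], [0.001, -0.0007, 0.033, 0]],
])

```text
t: 25.72
tcp_pos: [0.4405, 0.2431, 0.1215]
tool_rot: [1.0, 0.028, 0.005, 0.001]
force: [-9.2, 1.1, 56.8]
finger_gap: 0.272
```

```bash
python3 -c "
from h import *
to([.4399,.2429,.1024],-3.3)
"
```

```text
t 25.72 tcp [0.4405 0.2431 0.1215] th -3.23 delta [-0.0008  0.0001  0.0191] -0.07 F [-9.2  1.1 56.8] T [-0.42  1.7  -0.11] gap 0.272 q1,6 [0.29 0.23]
```

Request:
move_arm([
  [[0, 0, -0.004, 0], [-0.0018, -0.001, -0.006, 0], [-0.0018, -0.001, -0.006, 0], [-0.0018, -0.001, -0.002, 0], [-0.0018, -0.001, 0.001, 0], [-0.0018, -0.001, 0.003, 0], [-0.0018, -0.001, 0.005, 0]],
])

```text
t: 26.3
tcp_pos: [0.4394, 0.2444, 0.1209]
tool_rot: [1.0, 0.028, 0.006, 0.001]
force: [-11.9, -3.1, 63.8]
finger_gap: 0.269
```

```bash
python3 -c "
from h import *
to([.4399,.2429,.1024],-3.3)
"
```

```text
t 26.3 tcp [0.4394 0.2444 0.1209] th -3.21 delta [0.0002 0.0015 0.0185] -0.09 F [-11.9  -3.1  63.8] T [-1.28  2.27 -0.23] gap 0.269 q1,6 [0.29 0.24]
```

Request:
move_arm([
  [[0, 0, -0.005, 0], [0, 0, -0.03, 0], [0, 0, -0.06, 0], [0, 0, -0.07, 0], [0, 0, -0.07, 0], [0, 0, -0.07, 0]],
])

```text
t: 26.8
tcp_pos: [0.4382, 0.2444, 0.19]
tool_rot: [1.0, 0.028, 0.005, 0.001]
force: [-0.4, -0.0, -1.4]
finger_gap: 0.271
```

```bash
python3 -c "
from h import *
to([.4399,.2429,.1024],-3.3)
s=snap('wrist','w18'); im=cv2.imread('pics/w18.png'); print(proj(s,(.44,.243,.075),True))
u,v=proj(s,(.44,.243,.075),True).astype(int)
np.save('s18.npy',np.r_[s['origin'],s['orientation']])
c=im[v-50:v+50,u-60:u+60]; cv2.imwrite('pics/w18c.png',np.clip(cv2.resize(c,None,fx=6,fy=6,interpolation=3)*1.3,0,255).astype(np.uint8)); print(u-60,v-50)
"
```

```text
t 26.8 tcp [0.4382 0.2444 0.19  ] th -3.2 delta [0.0007 0.0013 0.0876] -0.1 F [-0.4 -0.  -1.4] T [ 0.01  0.   -0.  ] gap 0.271 q1,6 [0.29 0.24]
[320.78153791 235.17251091]
260 185
```

View pics/w18c.png

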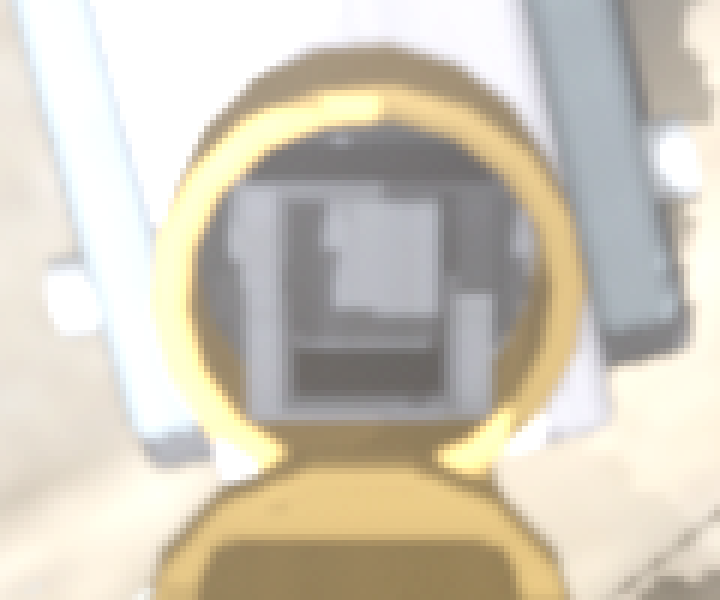

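```bash
python3 -c "
from h import *
s=snap('wrist'); im=cv2.imread('pics/w18.png')
c=im[210:262,285:355]; c=cv2.createCLAHE(3,(2,2)).apply(cv2.cvtColor(c,6)); cv2.imwrite('pics/w18d.png',cv2.resize(c,None,fx=11,fy=11,interpolation=3))
w=lambda p: onz(s,260+(p[0]+.5)/6-.5,185+(p[1]+.5)/6-.5,.075,True)
for a,b in [((230,200),(248,415)),((480,180),(495,420)),((282,195),(290,400)),((440,195),(445,400))]:
    d=w(b)-w(a); print(np.degrees(np.arctan2(d[1],d[0])))
for a,b in [((240,185),(480,180)),((250,420),(490,418))]:
    d=w(b)-w(a); print(np.degrees(np.arctan2(d[1],d[0]))-90)
"
```

```text
-83.09705372288029
-82.3506739399457
-85.17249271706798
-84.78198387770993
-85.63323363115373
-86.41883305422051
```

View pics/w18d.png

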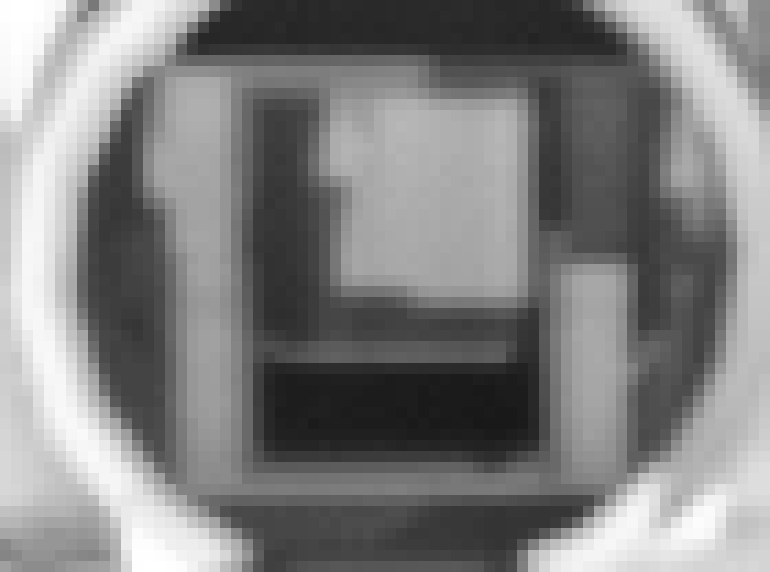

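Request:
move_arm([
  [[0.001, 0.0006, 0.02, -1.3], [0.001, 0.0006, 0.04, -1.3], [0.001, 0.0006, 0.055, -1.3], [0.001, 0.0006, 0.06, -1.3], [0.001, 0.0006, 0.06, -1.3], [0.001, 0.0006, 0.06, -1.3]],
])

```text
t: 27.4
tcp_pos: [0.4385, 0.2432, 0.1282]
tool_rot: [0.999, 0.039, 0.003, 0.002]
force: [0.6, 0.4, -0.4]
finger_gap: 0.27
```

```bash
python3 -c "
from h import *
st=manip.sense(); M=R.from_quat(st['tool_rot']).as_matrix(); print(M[:,2]*.047)
to([.4396,.2438,.118],-4.5)
"
```

```text
[ 0.00028929 -0.00018747 -0.04699874]
t 27.4 tcp [0.4385 0.2432 0.1282] th -4.5 delta [ 0.0011 -0.0005  0.0102] -0.0 F [ 0.6  0.4 -0.4] T [0.01 0.02 0.  ] gap 0.27 q1,6 [0.29 0.21]
```

Request:
move_arm([
  [[0.0011, -0.0005, 0.002, 0], [0.0011, -0.0005, 0.004, 0], [0.0011, -0.0005, 0.006, 0], [0.0011, -0.0005, 0.008, 0], [0.0011, -0.0005, 0.01, 0], [0.0011, -0.0005, 0.01, 0]],
])

```text
t: 27.9
tcp_pos: [0.4406, 0.2441, 0.1223]
tool_rot: [0.999, 0.039, 0.005, 0.002]
force: [-6.1, -0.4, 27.1]
finger_gap: 0.274
```

```bash
python3 -c "
from h import *
to([.4396,.2438,.118],-4.5)
"
```

```text
t 27.9 tcp [0.4406 0.2441 0.1223] th -4.53 delta [-0.0011  0.0002  0.0043] 0.03 F [-6.1 -0.4 27.1] T [-0.66  0.97 -0.04] gap 0.274 q1,6 [0.29 0.21]
```

Request:
move_arm([
  [[0, 0, 0.002, 0], [-0.0005, 0, 0.002, 0], [-0.001, 0, 0.0025, 0], [-0.0015, 0, 0.0025, 0], [-0.002, 0, 0.0025, 0], [-0.0025, 0, 0.0025, 0], [-0.003, 0, 0.0025, 0]],
])

```text
t: 28.48
tcp_pos: [0.44, 0.2442, 0.1228]
tool_rot: [0.999, 0.04, 0.008, 0.002]
force: [-0.1, -2.3, 14.9]
finger_gap: 0.269
```

```bash
python3 -c "
from h import *
to([.4396,.2438,.118],-4.5)
"
```

```text
t 28.48 tcp [0.44   0.2442 0.1228] th -4.58 delta [-0.0005  0.0004  0.0048] 0.08 F [-0.1 -2.3 14.9] T [-0.58  0.11  0.02] gap 0.269 q1,6 [0.29 0.22]
```

Request:
move_arm([
  [[0, 0, -0.004, 0], [0, 0, -0.01, 0], [0, 0, -0.01, 0], [0, 0, -0.01, 0], [0, 0, -0.01, 0], [0, 0, -0.01, 0], [0, 0, -0.01, 0]],
])

```text
t: 29.07
tcp_pos: [0.4394, 0.2441, 0.1323]
tool_rot: [0.999, 0.04, 0.008, 0.002]
force: [0.2, -0.2, -0.8]
finger_gap: 0.265
```

```bash
python3 -c "
from h import *
to([.4396,.2438,.118],-4.5)
st=manip.sense(); M=R.from_quat(st['tool_rot']).as_matrix(); print(M[:,2]*.047)
snap('scene','sc19'); snap('side','si19'); snap('wrist','w19')
a=cv2.resize(cv2.imread('pics/sc19.png')[190:270,190:270],None,fx=5,fy=5,interpolation=3);b=cv2.resize(cv2.imread('pics/si19.png')[150:230,200:280],None,fx=5,fy=5,interpolation=3)
cv2.imwrite('pics/x19.png',np.hstack([a,b]))
im=cv2.imread('pics/w19.png')[250:420,230:400]; cv2.imwrite('pics/w19c.png',cv2.resize(im,None,fx=3.5,fy=3.5))
"
```

```text
t 29.07 tcp [0.4394 0.2441 0.1323] th -4.59 delta [-0.0001  0.0003  0.0143] 0.09 F [ 0.2 -0.2 -0.8] T [-0.01  0.    0.01] gap 0.265 q1,6 [0.29 0.22]
[ 0.00072408 -0.00013264 -0.04699423]
```

View pics/x19.png

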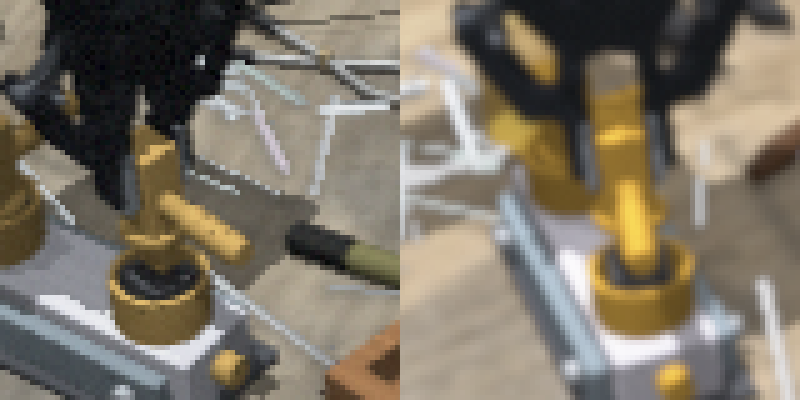

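View pics/w19c.png

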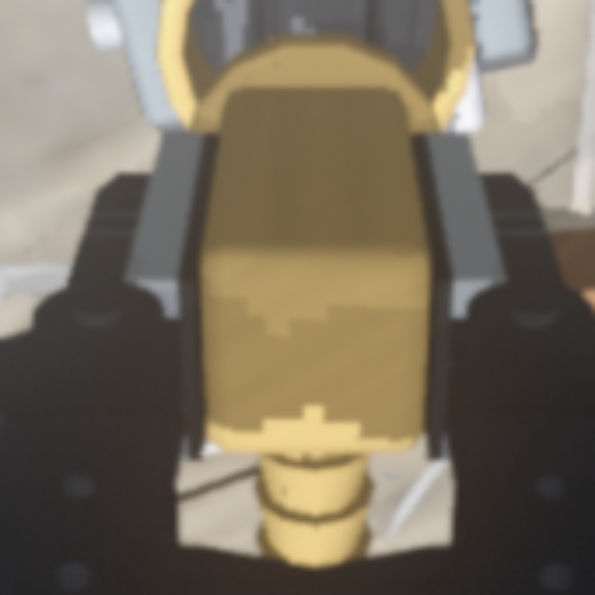

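Request:
move_arm([
  [[0, -0.0004, 0.003, 0], [0, -0.0004, 0.006, 0], [0, -0.0004, 0.008, 0], [0, -0.0004, 0.01, 0], [0, -0.0004, 0.012, 0], [0, -0.0004, 0.013, 0], [0, -0.0004, 0.013, 0]],
])

```text
t: 29.8
tcp_pos: [0.4398, 0.2446, 0.1222]
tool_rot: [0.999, 0.04, 0.008, 0.002]
force: [-5.5, -1.5, 23.7]
finger_gap: 0.276
```

```bash
python3 -c "
from h import *
to([.4396,.2438,.118],-4.5)
"
```

```text
t 29.8 tcp [0.4398 0.2446 0.1222] th -4.61 delta [-0.0003  0.0008  0.0042] 0.11 F [-5.5 -1.5 23.7] T [-0.59  1.01 -0.13] gap 0.276 q1,6 [0.29 0.22]
```

Request:
move_arm([
  [[0, 0, -0.003, 0], [-0.0004, -0.0012, -0.005, 0], [-0.0004, -0.0012, -0.005, 0], [-0.0004, -0.0012, -0.002, 0], [-0.0004, -0.0012, 0.0, 0], [-0.0004, -0.0012, 0.002, 0], [-0.0004, -0.0012, 0.004, 0], [-0.0004, -0.0012, 0.004, 0]],
])

```text
t: 30.47
tcp_pos: [0.4392, 0.246, 0.1174]
tool_rot: [0.999, 0.04, 0.008, 0.002]
force: [0.2, 2.6, -2.3]
finger_gap: 0.266
```

```bash
python3 -c "
from h import *
to([.4396,.2438,.118],-4.5)
"
```

```text
t 30.47 tcp [0.4392 0.246  0.1174] th -4.58 delta [ 0.0002  0.0022 -0.0006] 0.08 F [ 0.2  2.6 -2.3] T [0.53 0.06 0.04] gap 0.266 q1,6 [0.29 0.22]
```

Request:
move_arm([
  [[0, 0, 0.003, 0], [0, 0, 0.006, 0], [0, 0, 0.009, 0], [0, 0, 0.012, 0], [0, 0, 0.0145, 0], [0, 0, 0.0145, 0]],
])

```text
t: 30.97
tcp_pos: [0.4395, 0.2461, 0.1039]
tool_rot: [0.999, 0.04, 0.008, 0.001]
force: [-2.5, 1.3, 7.5]
finger_gap: 0.266
```

```bash
python3 -c "
from h import *
to([.4396,.2438,.118],-4.5)
snap('scene','sc20')
im=cv2.imread('pics/sc20.png')[190:290,150:270]; cv2.imwrite('pics/sc20c.png',cv2.resize(im,None,fx=6,fy=6,interpolation=3))
"
```

```text
t 30.97 tcp [0.4395 0.2461 0.1039] th -4.58 delta [ 0.0002  0.0024 -0.0141] 0.08 F [-2.5  1.3  7.5] T [ 0.4   0.48 -0.03] gap 0.266 q1,6 [0.29 0.22]
```

View pics/sc20c.png

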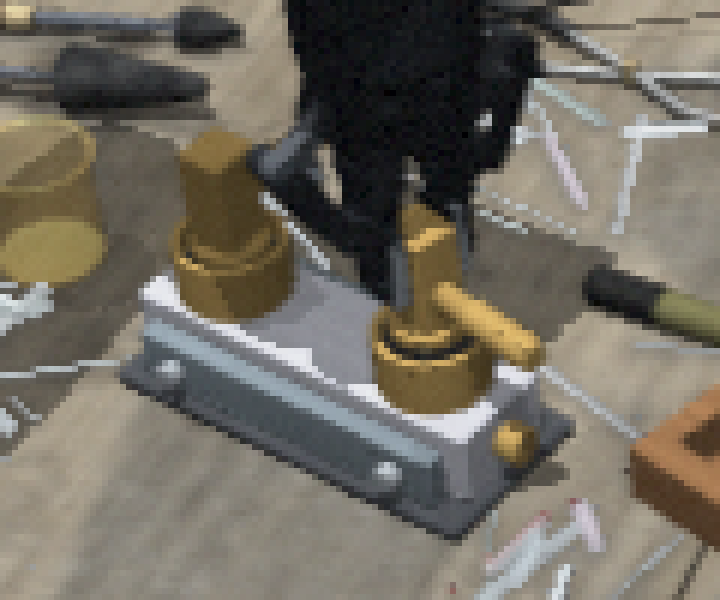

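Request:
move_arm([
  [[0.0002, 0, 0.0002, 6.75], [0.0005, 0.0001, 0.0004, 13.5], [0.0007, 0.0001, 0.0006, 20.25], [0.0009, 0.0002, 0.0008, 27], [0.0011, 0.0003, 0.001, 33.75], [0.0013, 0.0005, 0.0012, 40.5], [0.0015, 0.0006, 0.0014, 47.25], [0.0016, 0.0008, 0.0016, 54], [0.0017, 0.001, 0.0018, 60.75], [0.0018, 0.0012, 0.002, 67.5], [0.0019, 0.0015, 0.0022, 74.25], [0.002, 0.0017, 0.0024, 81], [0.002, 0.0019, 0.0026, 87.75], [0.002, 0.0022, 0.0028, 94.5], [0.002, 0.0024, 0.003, 101.25], [0.0019, 0.0026, 0.0032, 108], [0.0018, 0.0028, 0.0034, 114.75], [0.0017, 0.003, 0.0036, 121.5], [0.0016, 0.0032, 0.0038, 128.25], [0.0014, 0.0034, 0.004, 135]],
])

```text
t: 32.68
tcp_pos: [0.4422, 0.2418, 0.1005]
tool_rot: [-0.418, 0.908, -0.006, 0.007]
force: [1.2, -2.9, 5.2]
finger_gap: 0.266
```

```bash
python3 -c "
from h import *
to([.4400,.2435,.1],120.6)
st=manip.sense(); M=R.from_quat(st['tool_rot']).as_matrix(); print(M[:,2]*.047)
snap('scene','sc21')
im=cv2.imread('pics/sc21.png')[190:290,150:270]; cv2.imwrite('pics/sc21c.png',cv2.resize(im,None,fx=6,fy=6,interpolation=3))
"
```

```text
t 32.68 tcp [0.4422 0.2418 0.1005] th 130.54 delta [0.0001 0.0028 0.0005] -9.94 F [ 1.2 -2.9  5.2] T [-0.6  -0.09  0.34] gap 0.266 q1,6 [0.28 2.57]
[ 0.00086317 -0.0002052  -0.04699163]
```

View pics/sc21c.png

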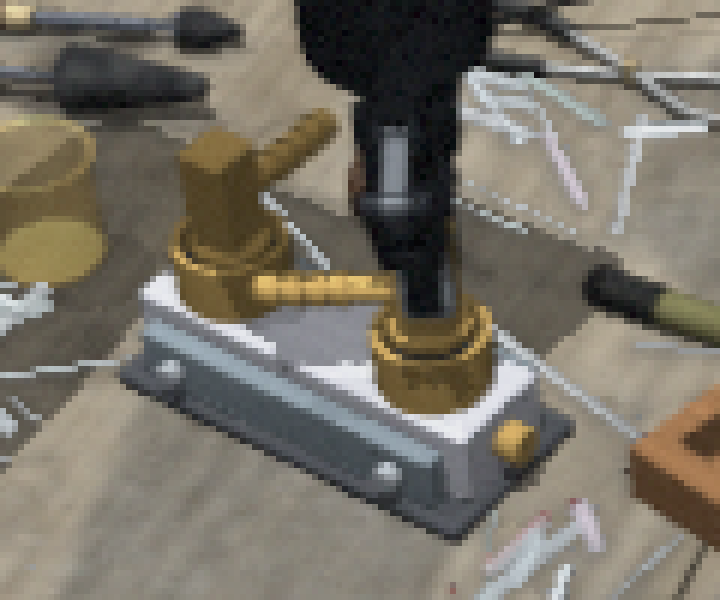

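Request:
move_arm([
  [[0, 0, 0, 0], [0, 0, 0, 0], [0, 0, 0, 0], [0, 0, 0, 0], [0, 0, -0.01, 0], [0, 0, -0.03, 0], [0, 0, -0.05, 0], [0, 0, -0.055, 0], [0, 0, -0.055, -7], [0, 0, -0.055, -14], [0, 0, -0.055, -21], [0, 0, -0.055, -28], [0, 0, -0.055, -35], [0, 0, -0.055, -42], [0, 0, -0.055, -49], [0, 0, -0.055, -56], [0, 0, -0.055, -63], [0, 0, -0.055, -70], [0, 0, -0.055, -77], [0, 0, -0.055, -84]],
], gripper=0.55)

```text
t: 34.4
tcp_pos: [0.4409, 0.242, 0.1554]
tool_rot: [0.919, -0.394, 0.009, -0.002]
force: [0.7, -0.3, -0.2]
finger_gap: 0.553
```

```bash
python3 -c "
from h import *
to([.4403,.2434,.1005],-49.5)
"
```

```text
t 34.4 tcp [0.4409 0.242  0.1554] th 46.47 delta [-0.0023 -0.      0.0549] -95.97 F [ 0.7 -0.3 -0.2] T [0.05 0.05 0.03] gap 0.553 q1,6 [0.28 1.1 ]
```

Request:
move_arm([
  [[0, 0, 0, -7], [0, 0, 0, -14], [0, 0, 0, -21], [0, 0, 0, -28], [0, 0, 0, -35], [0, 0, 0, -42], [0, 0, 0, -49], [0, 0, 0, -56], [0, 0, 0, -63], [0, 0, 0, -70], [0, 0, 0, -77], [0, 0, 0, -84], [-0.001, 0, 0, -91], [-0.0022, 0, 0, -96], [-0.0022, 0, 0.02, -96], [-0.0022, 0, 0.04, -96], [-0.0022, 0, 0.053, -96], [-0.0022, 0, 0.0548, -96], [-0.0022, 0, 0.0548, -96]],
])

```text
t: 35.98
tcp_pos: [0.4397, 0.2431, 0.0999]
tool_rot: [0.908, 0.419, 0.006, 0.006]
force: [0.9, 0.2, -0.2]
finger_gap: 0.547
```

```bash
python3 -c "
from h import *
to([.4403,.2434,.1005],-49.5)
s=snap('wrist','w22')
"
```

```text
t 35.98 tcp [0.4397 0.2431 0.0999] th -49.55 delta [ 0.0006  0.0003 -0.0006] 0.05 F [ 0.9  0.2 -0.2] T [-0.   -0.03 -0.  ] gap 0.547 q1,6 [ 0.29 -0.57]
```

View pics/w22.png

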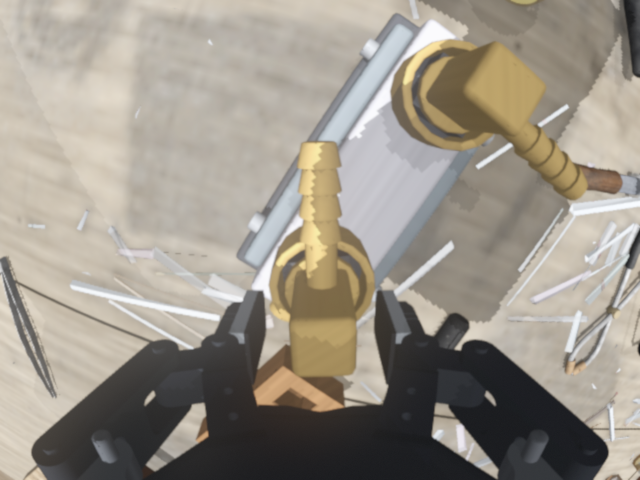

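Request:
move_arm([
  [[0.0008, 0, 0, 0], [0.001, 0, 0, 0], [0.001, 0, 0, 0], [0.001, 0, 0, 0], [0.001, 0, 0, 0]],
], gripper=0.0)

```text
t: 36.45
tcp_pos: [0.4412, 0.244, 0.1017]
tool_rot: [0.908, 0.419, 0.008, 0.006]
force: [-1.3, -2.6, 6.8]
finger_gap: 0.267
```

Request:
move_arm([
  [[0, 0, 0.0002, 6.4], [0, 0, 0.0004, 12.8], [0, 0, 0.0006, 19.2], [0, 0, 0.0008, 25.6], [0, 0, 0.001, 32], [0, 0, 0.0012, 38.4], [0, 0, 0.0014, 44.8], [0, 0, 0.0016, 51.2], [0, 0, 0.0018, 57.6], [0, 0, 0.002, 64], [0, 0, 0.0022, 70.4], [0, 0, 0.0024, 76.8], [0, 0, 0.0026, 83.2], [0, 0, 0.0028, 89.6], [0, 0, 0.003, 96], [0, 0, 0.0031, 102.4], [0, 0, 0.0032, 108.8], [0, 0, 0.0033, 114], [0, 0, 0.0034, 118], [0, 0, 0.0035, 122]],
])

```text
t: 38.12
tcp_pos: [0.4397, 0.243, 0.0984]
tool_rot: [0.807, -0.591, 0.008, -0.002]
force: [-1.4, -3.2, 2.5]
finger_gap: 0.267
```

```bash
python3 -c "
from h import *
to([.4403,.2434,.1005],79.5)
s=snap('wrist','w23')
cv2.imwrite('pics/w23c.png',cv2.resize(cv2.imread('pics/w23.png')[100:400,200:440],None,fx=2,fy=2,interpolation=3))
"
```

```text
t 38.12 tcp [0.4397 0.243  0.0984] th 72.45 delta [-0.0001 -0.0008 -0.0021] 7.05 F [-1.4 -3.2  2.5] T [-0.6   0.8   0.46] gap 0.267 q1,6 [0.29 1.57]
```

View pics/w23c.png

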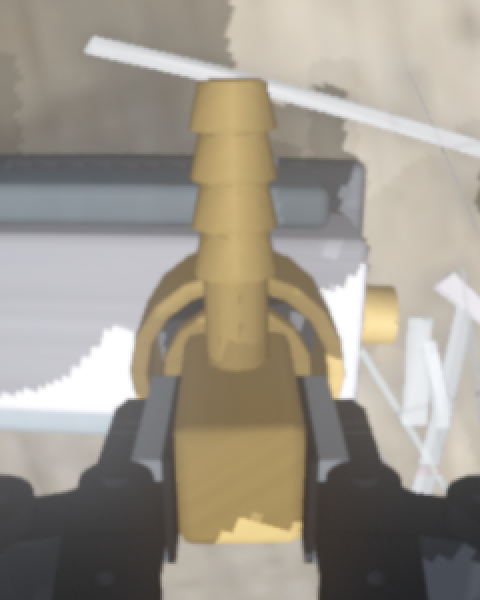

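Request:
move_arm([
  [[0, 0, 0.0002, 2], [0, 0, 0.0002, 4], [0, 0, 0.0002, 6], [0, 0, 0.0002, 7.6], [0, 0, 0.0002, 7.6], [0, 0, 0.0002, 7.6]],
])

```text
t: 38.67
tcp_pos: [0.4394, 0.243, 0.0983]
tool_rot: [0.766, -0.643, 0.008, -0.002]
force: [-0.3, -0.3, 1.0]
finger_gap: 0.27
```

Request:
move_arm([
  [[0, 0, 0, -2], [0, 0, 0, -4], [0, 0, 0, -6.2], [0, 0, 0, -6.2], [0, 0, 0, -6.2]],
])

```text
t: 39.08
tcp_pos: [0.4396, 0.2433, 0.0985]
tool_rot: [0.799, -0.601, 0.008, -0.002]
force: [-1.3, 0.4, 1.6]
finger_gap: 0.271
```

```bash
python3 -c "
from h import *
to([.4403,.2434,.1005],74)
"
```

```text
t 39.08 tcp [0.4396 0.2433 0.0985] th 73.94 delta [ 0.0001 -0.0007 -0.002 ] 0.06 F [-1.3  0.4  1.6] T [ 0.11  0.23 -0.02] gap 0.271 q1,6 [0.29 1.59]
```

Release and lift well up for a check.

Request:
move_arm([
  [[0, 0, 0, 0], [0, 0, 0, 0], [0, 0, 0, 0], [0, 0, 0, 0], [0, 0, -0.01, 0], [0, 0, -0.03, 0], [0, 0, -0.06, 0], [0, 0, -0.09, 0], [0, 0, -0.12, 0], [0, 0, -0.15, 0], [0, 0, -0.18, 0], [0, 0, -0.18, 0], [0, 0, -0.18, 0]],
], gripper=0.55)

```text
t: 40.17
tcp_pos: [0.4377, 0.2448, 0.2809]
tool_rot: [0.799, -0.601, 0.01, -0.004]
force: [-0.5, 0.6, -0.4]
finger_gap: 0.545
```

```bash
python3 -c "
from h import *
to([.4403,.2434,.1005],74)
s=snap('wrist','w24')
im=cv2.imread('pics/w24.png'); cv2.imwrite('pics/w24c.png',cv2.resize(im[110:290,160:400],None,fx=3.3,fy=3.3,interpolation=3))
"
```

```text
t 40.17 tcp [0.4377 0.2448 0.2809] th 73.93 delta [0.0002 0.0013 0.1805] 0.07 F [-0.5  0.6 -0.4] T [-0.04  0.02  0.02] gap 0.545 q1,6 [0.29 1.59]
```

View pics/w24c.png

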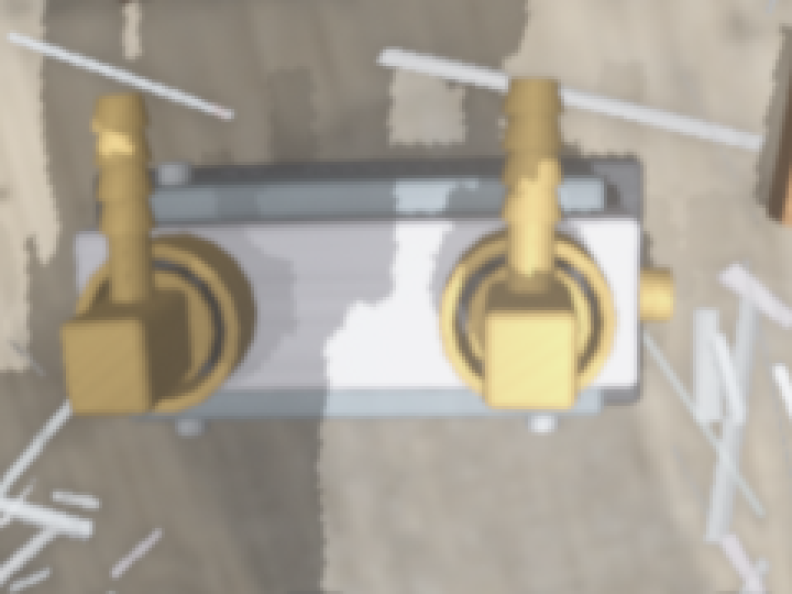

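View pics/w24.png

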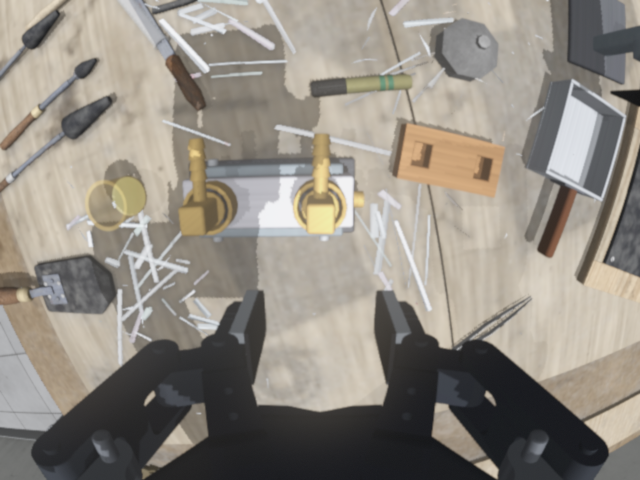

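```bash
python3 -c "
from h import *
s=snap('wrist')
w=lambda u,v,z: onz(s,160+(u+.5)/3.3-.5,110+(v+.5)/3.3-.5,z,True)
def ang(a,b,z):
    d=w(*b,z)-w(*a,z); return np.degrees(np.arctan2(d[1],d[0])).round(1)
print('A arm',ang((130,295),(120,105),.0905),'body',ang((65,328),(150,322),.1215)+90,ang((70,415),(148,410),.1215)+90)
print('B arm',ang((531,270),(534,85),.0905),'body',ang((487,312),(574,312),.1215)+90,ang((488,407),(576,405),.1215)+90)
print('bar',ang((80,235),(638,218),.05)+90)
for p in ((108,370),(531,358)): print(w(*p,.1215))
"
```

```text
A arm 16.1 body 18.799999999999997 19.400000000000006
B arm 15.2 body 16.0 17.299999999999997
bar 16.900000000000006
[0.40766588 0.34566496 0.1215    ]
[0.43986402 0.24231598 0.1215    ]
```

```bash
python3 -c "
from h import *
to([.52,-.03,.28],88)
"
```

```text
t 40.27 tcp [0.4359 0.2442 0.2781] th 73.94 delta [ 0.2868 -0.0049  0.0012] 14.06 F [-0.3  0.5  0.6] T [0.01 0.01 0.  ] gap 0.551 q1,6 [0.29 1.59]
```

Request:
move_arm([
  [[0.03, 0, 0, 3], [0.065, 0, 0, 7], [0.1, 0, 0, 10], [0.14, 0, 0, 14], [0.18, 0, 0, 14], [0.22, 0, 0, 14], [0.25, -0.003, 0, 14], [0.28, -0.005, 0, 14], [0.287, -0.005, 0, 14], [0.287, -0.005, 0, 14], [0.287, -0.005, 0, 14]],
], gripper=0.5)

```text
t: 41.18
tcp_pos: [0.5189, -0.0297, 0.2796]
tool_rot: [0.719, -0.695, 0.005, -0.002]
force: [-1.1, 1.5, -0.3]
finger_gap: 0.502
```

```bash
python3 -c "
from h import *
to([.52,-.03,.28],88)
s=snap('wrist','w25'); snap('side','si25'); snap('scene','sc25')
"
```

```text
t 41.18 tcp [ 0.5189 -0.0297  0.2796] th 88.0 delta [ 0.0004 -0.0011 -0.0003] -0.0 F [-1.1  1.5 -0.3] T [-0.02  0.06  0.02] gap 0.502 q1,6 [-0.27  1.27]
```

View pics/w25.png

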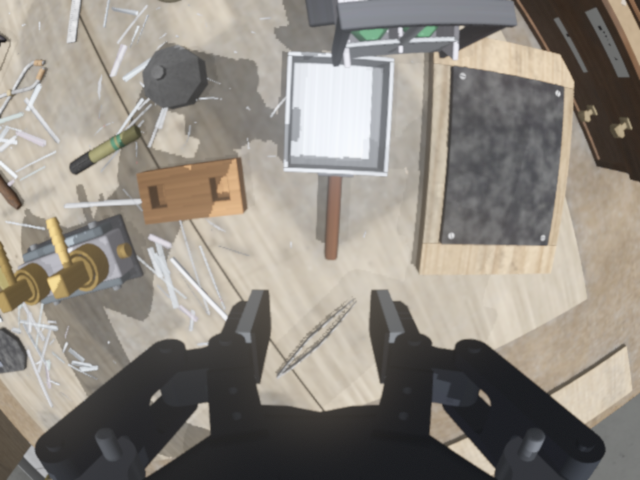

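View pics/si25.png

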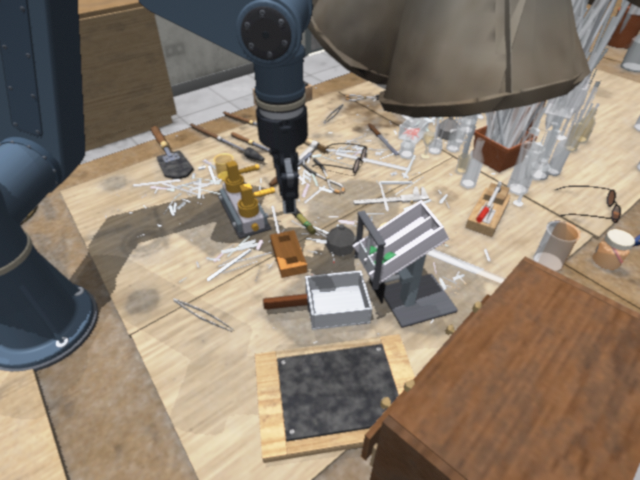

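Run:
```python
from h import *
s=snap('wrist')
for n,u,v,z in [('TL',288,53,.048),('TR',395,57,.048),('BR',386,175,.048),('BL',285,172,.048),('hend',331,258,.047),('hbase',335,177,.047),('b1',460,70,.029),('b2',563,90,.029),('b3',550,245,.029),('b4',441,240,.029)]:
    print(n,onz(s,u,v,z,True).round(4))
def c(f,x,y,w,h,k,o): cv2.imwrite('pics/'+o,cv2.resize(cv2.imread('pics/'+f)[y:y+h,x:x+w],None,fx=k,fy=k,interpolation=3))
c('side0.png',330,180,140,160,4.5,'k1.png')
c('scene0.png',340,170,110,130,5,'k2.png')
c('wrist0.png',330,190,270,260,3,'k3.png')
c('w25.png',270,0,260,180,3,'k4.png')
```

```text
TL [0.6689 0.0059 0.048 ]
TR [ 0.671  -0.0992  0.048 ]
BR [ 0.5507 -0.0963  0.048 ]
BL [0.5494 0.005  0.048 ]
hend [ 0.4602 -0.045   0.047 ]
hbase [ 0.546 -0.045  0.047]
b1 [ 0.6699 -0.1757  0.029 ]
b2 [ 0.6714 -0.3159  0.029 ]
b3 [ 0.4777 -0.3248  0.029 ]
b4 [ 0.4791 -0.1701  0.029 ]
```

View pics/k1.png

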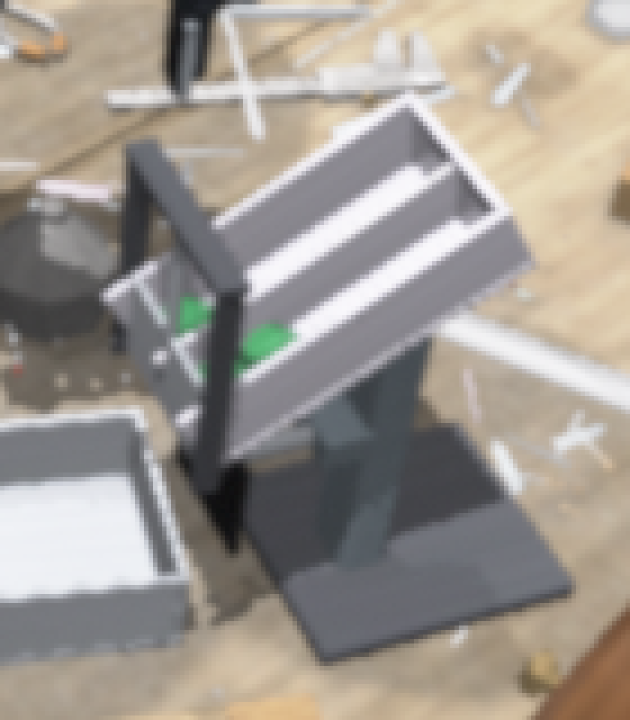

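View pics/k2.png

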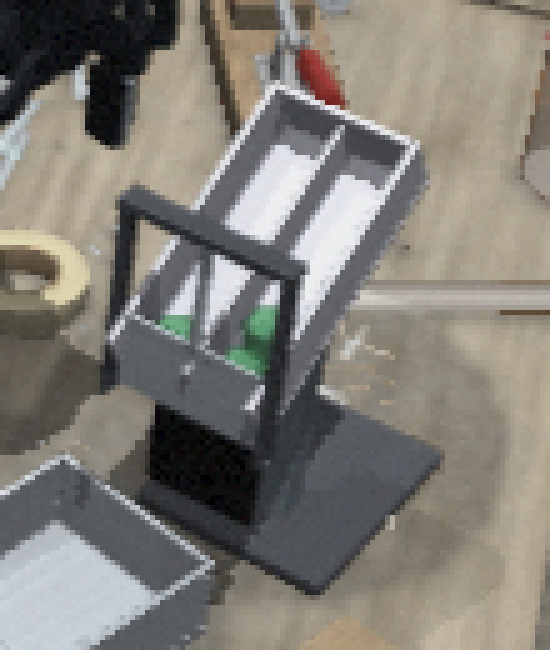

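View pics/k3.png

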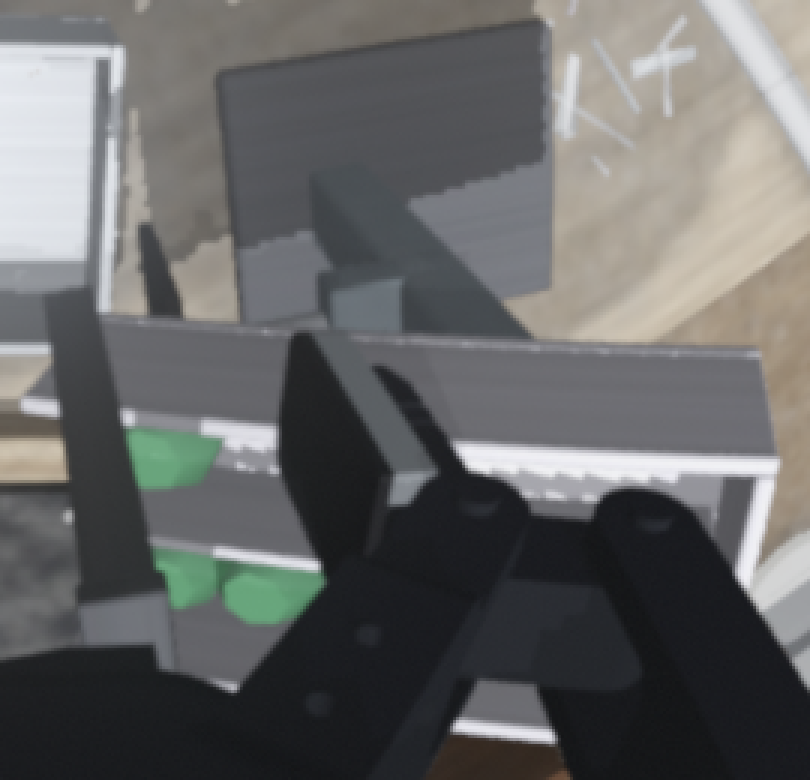

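View pics/k4.png

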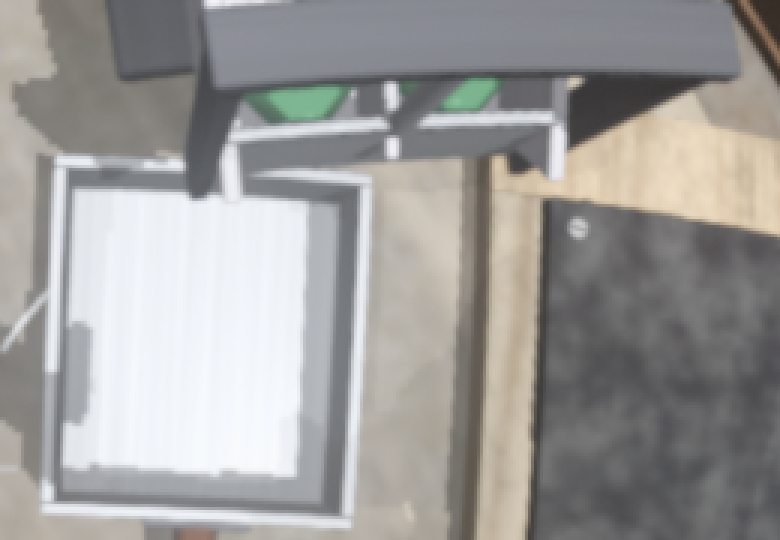

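Run:
```python
from h import *
sc=snap('scene');si=snap('side');w=snap('wrist')
def tri(*rs):
    A=0;b=0
    for o,d in rs:
        P=np.eye(3)-np.outer(d,d);A=A+P;b=b+P@o
    return np.linalg.solve(A,b)
for n,a,b in (('L',(364.4,207.6),(358.4,211.8)),('R',(401,222.6),(384.4,242.7))):
    print(n,tri(ray(sc,*a),ray(si,*b)).round(4),onz(sc,*a,.246).round(4),onz(si,*b,.246).round(4))
print('paddle bottom',onz(sc,340+150/5,170+500/5,.0645).round(4),onz(sc,340+252/5,170+525/5,.0645).round(4))
print('paddle side bottom right', onz(si,330+232/4.5,180+550/4.5,.0645))
# frame in wrist w25 : top bar front(near) bottom edge, front-top edge
k=lambda u,v:(270+(u+.5)/3-.5,(v+.5)/3-.5)
for n,p,z in (('front top? L',(215,88),.246),('R',(738,75),.246),('backtopL',(205,5),.246),('backtopR',(725,5),.246),('mid divider tip',(392,150),.14),('wallL tip',(232,195),.15),('wallR tip',(557,175),.15)):
    print(n,onz(w,*k(*p),z,True).round(4))
# dark base plate etc
```

```text
L [ 0.644  -0.0372  0.2474] [ 0.6473 -0.0338  0.246 ] [ 0.6435 -0.0382  0.246 ]
R [ 0.668  -0.1217  0.2458] [ 0.6681 -0.1215  0.246 ] [ 0.6678 -0.1223  0.246 ]
paddle bottom [ 0.6637 -0.0599  0.0645] [ 0.6881 -0.1039  0.0645]
paddle side bottom right [ 0.68768152 -0.10075219  0.0645    ]
front top? L [ 0.6415 -0.0349  0.246 ]
R [ 0.6576 -0.1231  0.246 ]
backtopL [ 0.6555 -0.033   0.246 ]
backtopR [ 0.6703 -0.1209  0.246 ]
mid divider tip [ 0.6588 -0.0853  0.14  ]
wallL tip [ 0.6417 -0.0451  0.15  ]
wallR tip [ 0.6557 -0.1255  0.15  ]
```

Run:
```python
from h import *
im=cv2.imread('pics/wrist0.png')
# camera of w0: recompute from initial: origin/orient
s=snap('wrist'); s0=dict(s); s0['origin']=np.array([0.62438801,0.07544307,0.3733397]); s0['orientation']=R.from_matrix(np.array([[1.0,.002,-.002],[.001,-.955,-.297],[-.002,.297,-.955]])).as_quat()
k=lambda u,v:(330+(u+.5)/3-.5,190+(v+.5)/3-.5)
P={n:onz(s0,*k(*p),z,True) for n,p,z in (('bTL',(218,72),.008),('bTR',(550,18),.008),('bBR',(552,290),.008),('bL2',(240,320),.008),('fTL',(45,290),.246),('fTL2',(98,288),.246),('fBL',(82,600),.246),('fBR',(165,572),.246))}
for n in P: print(n,P[n].round(4))
A=lambda a,b: np.degrees(np.arctan2(*(P[b]-P[a])[[1,0]]))
print(A('bTL','bTR'),A('bTL','bL2'),A('bTR','bBR'),A('fTL','fBL'),A('fTL2','fBR'))
sc=snap('scene');si=snap('side')
# base plate in side: corners (k1)
q=lambda u,v:onz(si,330+u/4.5,180+v/4.5,.008)
B=[q(322,658),q(572,585),q(450,425)]
print(np.round(B,4)); d=B[1]-B[0]; print(np.degrees(np.arctan2(d[1],d[0]))); d=B[2]-B[1];print(np.degrees(np.arctan2(d[1],d[0])))
q=lambda u,v:onz(sc,340+u/5,170+v/5,.008)
B=[q(318,590),q(442,455),q(140,495)]
print(np.round(B,4)); d=B[1]-B[0]; print(np.degrees(np.arctan2(d[1],d[0]))); d=B[2]-B[0];print(np.degrees(np.arctan2(d[1],d[0])))
```

```text
bTL [ 0.7087 -0.013   0.008 ]
bTR [0.8356 0.0095 0.008 ]
bBR [ 0.8558 -0.0996  0.008 ]
bL2 [ 0.7243 -0.1074  0.008 ]
fTL [0.6336 0.0163 0.246 ]
fTL2 [0.6403 0.0166 0.246 ]
fBL [ 0.6408 -0.0348  0.246 ]
fBR [ 0.6527 -0.0298  0.246 ]
10.079218433095079 -80.60847030206448 -79.51138901779902 -82.06307602941855 -75.06579727900468
[[ 0.729  -0.1224  0.008 ]
 [ 0.8544 -0.0998  0.008 ]
 [ 0.8326  0.0043  0.008 ]]
10.218967018404987
101.7869528535102
[[ 0.7274 -0.1221  0.008 ]
 [ 0.8539 -0.1001  0.008 ]
 [ 0.7106 -0.017   0.008 ]]
9.8725565168116
99.12763856789547
```

Request:
move_arm([
  [[0, 0, 0, -7], [0, 0, 0, -14], [0, 0, 0, -21], [0, 0, 0, -28], [0, 0, 0, -35], [0, 0, 0, -42], [0, 0, 0, -49], [0, 0, 0, -56], [0, 0, 0, -63], [0, 0, 0, -70], [0, 0, 0, -77], [0, 0, 0, -84], [0, 0, 0, -91], [0, 0, 0, -98], [0, 0, 0, -105], [0, 0, 0, -112], [0, 0, 0, -119], [0, 0, 0, -126], [0, 0, 0, -133], [0, 0, 0, -140]],
])

```text
t: 43.35
tcp_pos: [0.5201, -0.0296, 0.2814]
tool_rot: [0.897, 0.442, 0.005, 0.006]
force: [-0.0, 0.4, -0.2]
finger_gap: 0.501
```

```bash
python3 -c "
from h import *
to([.498,-.0445,.10],-89.5)
"
```

```text
t 43.35 tcp [ 0.5201 -0.0296  0.2814] th -52.46 delta [-0.0259 -0.0114  0.1811] -37.04 F [-0.   0.4 -0.2] T [0.03 0.   0.03] gap 0.501 q1,6 [-0.27 -1.18]
```

Request:
move_arm([
  [[-0.01, -0.004, 0.02, -7], [-0.02, -0.008, 0.05, -14], [-0.0259, -0.0114, 0.08, -21], [-0.0259, -0.0114, 0.11, -28], [-0.0259, -0.0114, 0.14, -35], [-0.0259, -0.0114, 0.16, -37], [-0.0259, -0.0114, 0.175, -37], [-0.0259, -0.0114, 0.175, -37], [-0.0259, -0.0114, 0.175, -37]],
])

```text
t: 44.1
tcp_pos: [0.4977, -0.0443, 0.1057]
tool_rot: [0.71, 0.704, 0.003, 0.007]
force: [0.8, -0.7, 0.2]
finger_gap: 0.5
```

```bash
python3 -c "
from h import *
to([.498,-.0445,.023],-89.5)
snap('wrist','w26')
"
```

```text
t 44.1 tcp [ 0.4977 -0.0443  0.1057] th -89.45 delta [ 0.0003 -0.0008  0.0827] -0.05 F [ 0.8 -0.7  0.2] T [-0.   -0.02  0.06] gap 0.5 q1,6 [-0.31 -1.87]
```

View pics/w26.png

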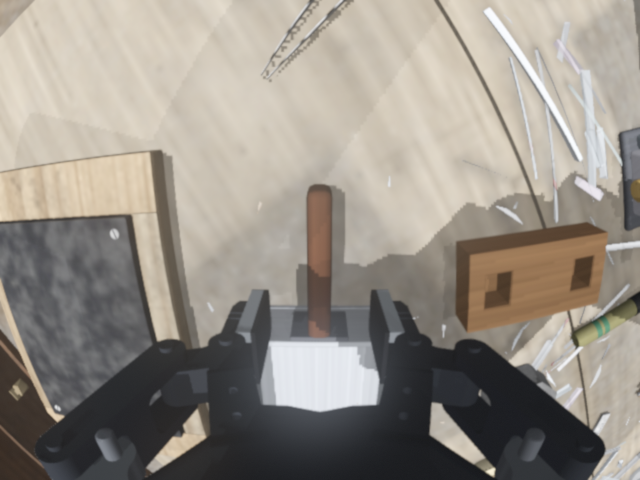

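Request:
move_arm([
  [[0, 0, 0.03, 0], [0, 0, 0.055, 0], [0, 0, 0.072, 0], [0, 0, 0.08, 0], [0, 0, 0.082, 0], [0, 0, 0.082, 0], [0, 0, 0.082, 0]],
])

```text
t: 44.73
tcp_pos: [0.5006, -0.0453, 0.0257]
tool_rot: [0.71, 0.704, 0.004, 0.009]
force: [1.0, 0.1, 0.1]
finger_gap: 0.494
```

Request:
move_arm([
  [[0, 0, 0, 0], [0, 0, 0, 0], [0, 0, 0, 0], [0, 0, 0, 0], [0, 0, 0, 0], [0, 0, 0, 0]],
], gripper=0.0, squeeze=100)

```text
t: 45.23
tcp_pos: [0.5013, -0.0455, 0.027]
tool_rot: [0.71, 0.704, 0.004, 0.01]
force: [0.3, 0.1, 6.8]
finger_gap: 0.146
```

```bash
python3 -c "
from h import *
u=np.array([.985,.174]); lip=np.array([.661,-.0773])
# pan rear face at lip-15: tool at lip - 15-172
p=lip-u*(.015+.172); print(p)
to([*p,.097],-100)
"
```

```text
[ 0.476805 -0.109838]
t 45.23 tcp [ 0.5013 -0.0455  0.027 ] th -89.45 delta [-0.0651 -0.0225 -0.07  ] -10.55 F [0.3 0.1 6.8] T [ 0.32 -0.11  0.03] gap 0.146 q1,6 [-0.31 -1.87]
```

Request:
move_arm([
  [[0, -0.01, -0.005, 0], [0, -0.02, -0.015, 0], [-0.01, -0.025, -0.025, -2], [-0.025, -0.025, -0.035, -5], [-0.04, -0.025, -0.045, -8], [-0.055, -0.025, -0.055, -10.5], [-0.065, -0.0225, -0.065, -10.5], [-0.065, -0.0225, -0.074, -10.5], [-0.065, -0.0225, -0.074, -10.5], [-0.065, -0.0225, -0.074, -10.5], [-0.065, -0.0225, -0.074, -10.5]],
])

```text
t: 46.15
tcp_pos: [0.4756, -0.1085, 0.1007]
tool_rot: [0.643, 0.766, 0.003, 0.009]
force: [0.5, -0.2, -2.0]
finger_gap: 0.146
```

```bash
python3 -c "
from h import *
to([.4768,-.1098,.101],-100)
snap('side','si27'); snap('scene','sc27')
a=cv2.resize(cv2.imread('pics/si27.png')[170:370,240:480],None,fx=3.3,fy=3,interpolation=3);cv2.imwrite('pics/si27c.png',a)
a=cv2.resize(cv2.imread('pics/sc27.png')[170:350,270:470],None,fx=4,fy=3.3,interpolation=3);cv2.imwrite('pics/sc27c.png',a)
"
```

```text
t 46.15 tcp [ 0.4756 -0.1085  0.1007] th -99.99 delta [-0.0015  0.001  -0.0003] -0.01 F [ 0.5 -0.2 -2. ] T [-0.06  0.24 -0.  ] gap 0.146 q1,6 [-0.45 -2.2 ]
```

View pics/si27c.png

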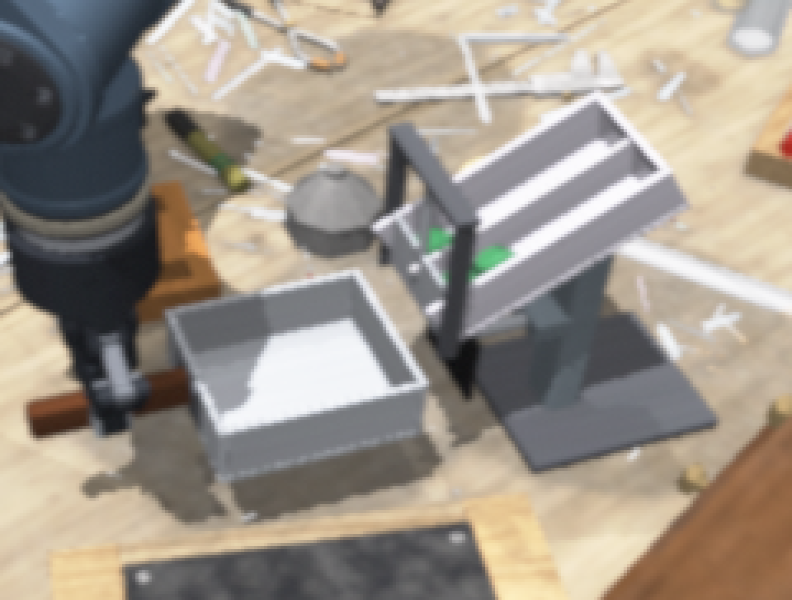

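View pics/sc27c.png

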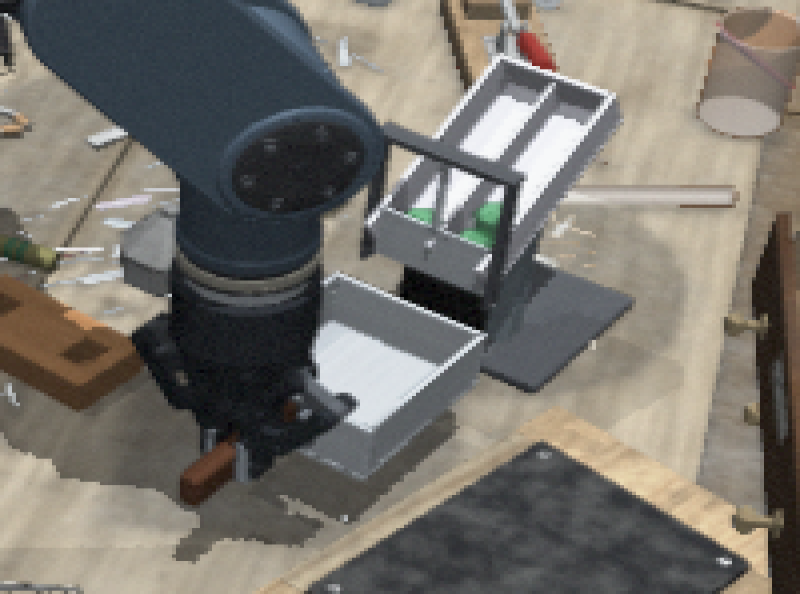

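Run:
```python
from h import *
sc=snap('scene');si=snap('side')
def tri(*rs):
    A=0;b=0
    for o,d in rs:
        P=np.eye(3)-np.outer(d,d);A=A+P;b=b+P@o
    return np.linalg.solve(A,b)
L=tri(ray(sc,354.5,253.3),ray(si,347.6,260));Rr=tri(ray(sc,391.3,270.9),ray(si,368.8,298.3))
print(L,Rr); m=(L+Rr)/2; d=L-Rr; print(m,np.degrees(np.arctan2(-d[0],d[1])))
c=np.array([.7182,-.0675]); u=np.array([.985,.174]);v=np.array([-.174,.985])
print('lateral off',(m[:2]-c)@v,'along to lip',(m[:2]-np.array([.661,-.0773]))@u)
# paddle corners both views
print(tri(ray(sc,340+252/5,170+525/5),ray(si,330+232/4.5,180+550/4.5)))
```

```text
[ 0.63163778 -0.03233888  0.11982416] [ 0.65035818 -0.13086988  0.12010564]
[ 0.64099798 -0.08160438  0.1199649 ] 10.75769543399984
lateral off -0.0004596634250789485 along to lip -0.020450953458793213
[ 0.68625005 -0.10452276  0.06760536]
```

Request:
move_arm([
  [[0, 0.008, 0, 0], [0, 0.016, 0, 0], [0, 0.024, 0, 0], [0, 0.032, 0, 0], [0, 0.037, 0, 0], [0, 0.042, 0, 0], [0, 0.047, 0, 0], [0, 0.05, 0, 0], [0, 0.05, 0, 0]],
])

```text
t: 47.1
tcp_pos: [0.5254, -0.1001, 0.1012]
tool_rot: [0.643, 0.766, 0.003, 0.009]
force: [-2.4, -1.2, -2.3]
finger_gap: 0.143
```

```bash
python3 -c "
from h import *
to([.4768,-.1098,.101],-100)
snap('side','si28')
a=cv2.resize(cv2.imread('pics/si28.png')[170:370,240:480],None,fx=3.3,fy=3,interpolation=3);cv2.imwrite('pics/si28c.png',a)
"
```

```text
t 47.1 tcp [ 0.5254 -0.1001  0.1012] th -100.02 delta [-0.0011 -0.0495 -0.0006] 0.02 F [-2.4 -1.2 -2.3] T [-0.21  0.6  -0.09] gap 0.143 q1,6 [-0.4  -2.14]
```

View pics/si28c.png

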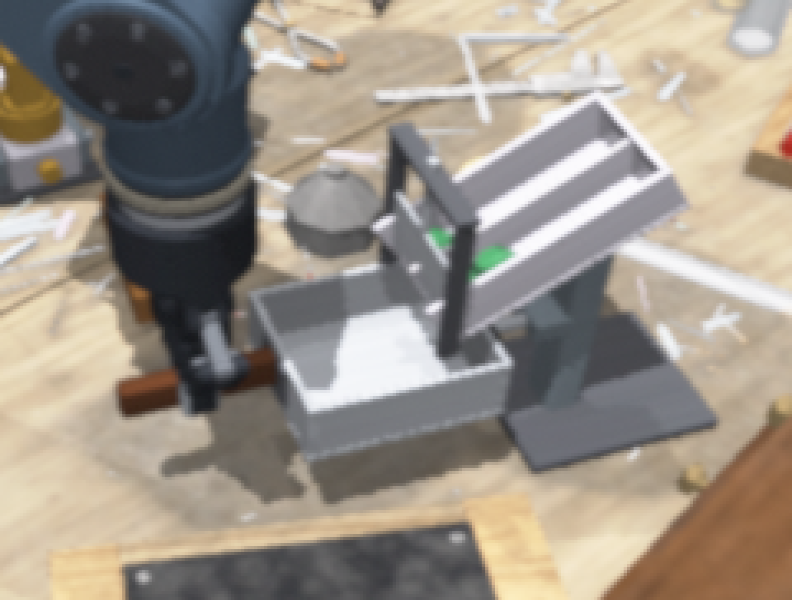

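Request:
move_arm([
  [[0, 0.005, 0, 0], [0, 0.01, 0, 0], [0, 0.015, 0, 0], [0, 0.019, 0, 0], [0, 0.022, 0, 0], [0, 0.022, 0, 0], [0, 0.022, 0, 0], [0, 0.022, 0, 0]],
])

```text
t: 47.82
tcp_pos: [0.5462, -0.0961, 0.1012]
tool_rot: [0.643, 0.766, 0.003, 0.008]
force: [-4.3, -1.0, -3.3]
finger_gap: 0.146
```

```bash
python3 -c "
from h import *
to([.4768,-.1098,.101],-100)
snap('side','si29')
a=cv2.resize(cv2.imread('pics/si29.png')[170:370,240:480],None,fx=3.3,fy=3,interpolation=3);cv2.imwrite('pics/si29c.png',a)
"
```

```text
t 47.82 tcp [ 0.5462 -0.0961  0.1012] th -100.02 delta [-0.0015 -0.0707 -0.0008] 0.02 F [-4.3 -1.  -3.3] T [-0.25  0.92 -0.05] gap 0.146 q1,6 [-0.38 -2.12]
```

View pics/si29c.png

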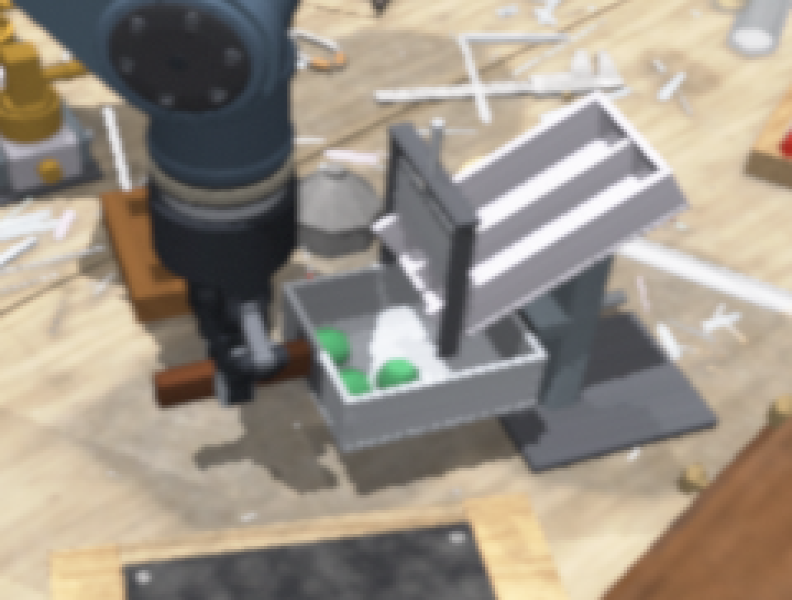

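Request:
move_arm([
  [[0, 0, 0, 0], [0, -0.005, 0, 0], [0, -0.012, 0, 0], [0, -0.022, 0, 0], [0, -0.034, 0, 0], [0, -0.046, 0, 0], [0, -0.058, 0, 0], [0, -0.07, 0, 0], [0, -0.08, 0, 0], [0, -0.085, 0, 0], [0, -0.085, 0, 0]],
])

```text
t: 48.78
tcp_pos: [0.4618, -0.1111, 0.1003]
tool_rot: [0.643, 0.766, 0.003, 0.009]
force: [-0.2, 0.6, -1.9]
finger_gap: 0.147
```

Run:
```python
from h import *
to([.4655,-.2466,.101],-90)
sc=snap('scene','sc30');si=snap('side','si30')
im=cv2.imread('pics/si30.png')
cv2.imwrite('pics/si30c.png',cv2.resize(im[320:475,240:440],None,fx=4,fy=3.8,interpolation=3))
a=cv2.resize(cv2.imread('pics/sc30.png')[170:430,270:480],None,fx=3.5,fy=2.3,interpolation=3);cv2.imwrite('pics/sc30c.png',a)
```

```text
t 48.78 tcp [ 0.4618 -0.1111  0.1003] th -99.96 delta [-0.1341 -0.0197  0.0003] 9.96 F [-0.2  0.6 -1.9] T [0.04 0.3  0.06] gap 0.147 q1,6 [-0.47 -2.22]
```

View pics/si30c.png

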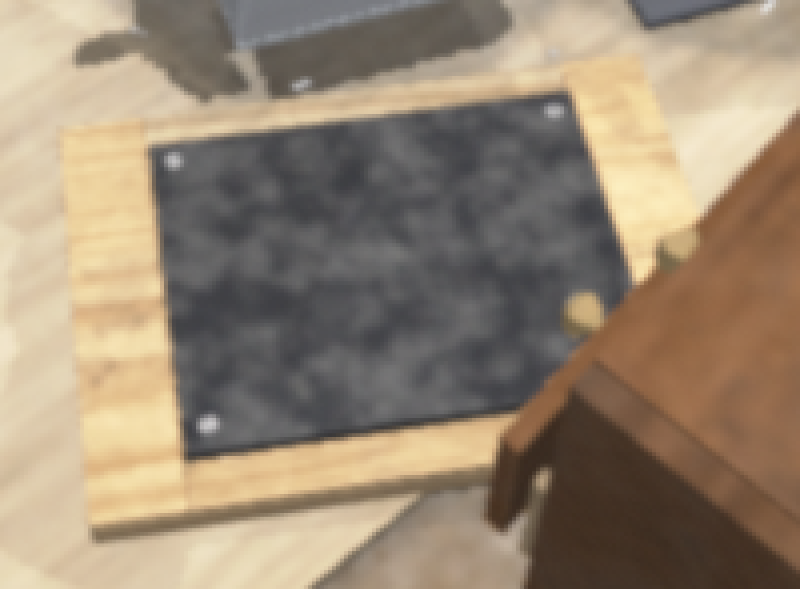

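View pics/sc30c.png

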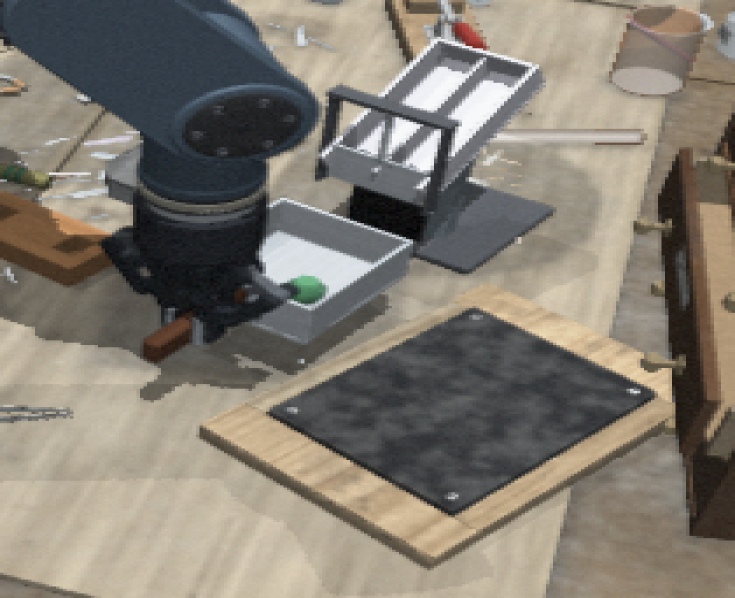

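View pics/si30.png

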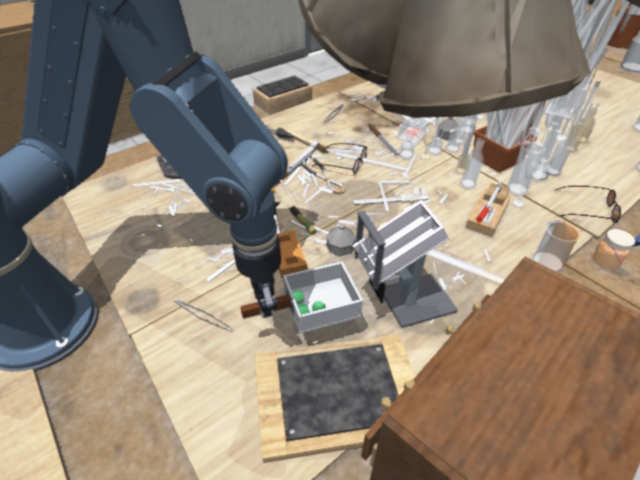

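Run:
```python
from h import *
sc=snap('scene');si=snap('side')
q=lambda u,v:onz(si,240+u/4,320+v/3.8,.029)
A=[q(152,147),q(572,92),q(188,460)]; print(np.round(A,4),(A[1]+A[2])/2)
q=lambda u,v:onz(sc,270+u/3.5,170+v/2.3,.029)
B=[q(268,410),q(470,308),q(655,395),q(455,515)]; print(np.round(B,4),np.mean(B,0))
d=B[1]-B[0]; print(np.degrees(np.arctan2(d[1],d[0])),np.linalg.norm(d)); d=B[2]-B[3]; print(np.degrees(np.arctan2(d[1],d[0])),np.linalg.norm(d)); d=A[1]-A[0]; print(np.degrees(np.arctan2(d[1],d[0])),np.linalg.norm(d))
```

```text
[[ 0.4774 -0.1735  0.029 ]
 [ 0.6754 -0.1715  0.029 ]
 [ 0.4782 -0.3241  0.029 ]] [ 0.57680768 -0.24779021  0.029     ]
[[ 0.474  -0.1717  0.029 ]
 [ 0.6699 -0.169   0.029 ]
 [ 0.671  -0.3193  0.029 ]
 [ 0.4736 -0.3233  0.029 ]] [ 0.57210942 -0.24582373  0.029     ]
0.8045935220093274 0.19596105845129055
1.1730022304682306 0.19747382684867343
0.5974613829723909 0.19799979223749703
```

```bash
python3 -c "
from h import *
to([.467,-.2465,.101],-90.1)"
```

```text
t 48.98 tcp [ 0.4636 -0.1113  0.1002] th -100.02 delta [-0.1338 -0.0202  0.0003] 9.92 F [-0.1  0.6 -3. ] T [0.01 0.29 0.04] gap 0.143 q1,6 [-0.47 -2.22]
```

Request:
move_arm([
  [[-0.004, 0, 0, 0.3], [-0.01, -0.001, 0, 1], [-0.02, -0.002, 0, 2], [-0.032, -0.004, 0, 3], [-0.044, -0.006, 0, 4], [-0.056, -0.008, 0, 5], [-0.068, -0.01, 0, 6], [-0.08, -0.012, 0, 7], [-0.092, -0.014, 0, 8], [-0.104, -0.016, 0, 8.8], [-0.116, -0.018, 0, 9.4], [-0.125, -0.019, 0, 9.9], [-0.131, -0.02, 0, 9.9], [-0.134, -0.02, 0, 9.9], [-0.134, -0.02, 0, 9.9], [-0.134, -0.02, 0, 9.9]],
])

```text
t: 50.32
tcp_pos: [0.467, -0.2463, 0.1012]
tool_rot: [0.706, 0.708, 0.004, 0.009]
force: [-0.1, 0.8, -3.0]
finger_gap: 0.143
```

```bash
python3 -c "
from h import *
to([.467,-.2465,.056],-90.1)
snap('side','si31'); snap('wrist','w31')
cv2.imwrite('pics/si31c.png',cv2.resize(cv2.imread('pics/si31.png')[240:475,220:460],None,fx=3.2,fy=2.5,interpolation=3))"
```

```text
t 50.32 tcp [ 0.467  -0.2463  0.1012] th -90.13 delta [ 0.0001 -0.0008  0.0452] 0.03 F [-0.1  0.8 -3. ] T [0.06 0.3  0.03] gap 0.143 q1,6 [-0.7  -2.28]
```

View pics/si31c.png

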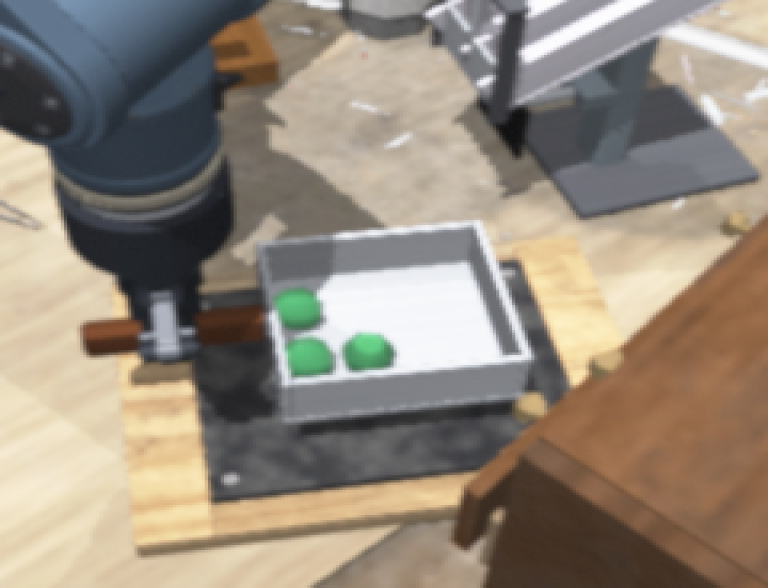

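Request:
move_arm([
  [[0, -0.0004, 0.006, 0], [0, -0.0006, 0.014, 0], [0, -0.0008, 0.022, 0], [0, -0.0008, 0.03, 0], [0, -0.0008, 0.035, 0], [0, -0.0008, 0.039, 0], [0, -0.0008, 0.042, 0], [0, -0.0008, 0.044, 0], [0, -0.0008, 0.0455, 0], [0, -0.0008, 0.0465, 0], [0, -0.0008, 0.0465, 0]],
])

```text
t: 51.33
tcp_pos: [0.4669, -0.2463, 0.0564]
tool_rot: [0.706, 0.708, 0.004, 0.009]
force: [-3.9, 1.0, 9.3]
finger_gap: 0.141
```

```bash
python3 -c "
from h import *
to([.467,-.2465,.056],-90.1)"
```

```text
t 51.33 tcp [ 0.4669 -0.2463  0.0564] th -90.15 delta [-0.0002  0.0001  0.0004] 0.05 F [-3.9  1.   9.3] T [0.48 0.4  0.05] gap 0.141 q1,6 [-0.7  -2.28]
```

Request:
move_arm([
  [[0, 0, -0.0005, 0], [0, 0, -0.0005, 0], [0, 0, -0.0005, 0], [0, 0, -0.0005, 0], [0, 0, -0.0005, 0], [0, 0, -0.01, 0], [0, 0, -0.03, 0], [0, 0, -0.06, 0], [0, 0, -0.09, 0], [0, 0, -0.12, 0], [0, -0.01, -0.15, 0], [0, -0.02, -0.17, 0], [0, -0.02, -0.17, 0], [0, -0.02, -0.17, 0]],
], gripper=0.5)

```text
t: 52.5
tcp_pos: [0.4439, -0.2453, 0.2275]
tool_rot: [0.706, 0.708, 0.004, 0.011]
force: [0.3, 0.7, -0.1]
finger_gap: 0.502
```

Run:
```python
from h import *
to([.467,-.2465,.056],-90.1)
si=snap('side','si32'); sc=snap('scene','sc32'); w=snap('wrist','w32')
cv2.imwrite('pics/si32c.png',cv2.resize(cv2.imread('pics/si32.png')[240:475,220:460],None,fx=3.2,fy=2.5,interpolation=3))
```

```text
t 52.5 tcp [ 0.4439 -0.2453  0.2275] th -90.11 delta [0.0004 0.0195 0.1719] 0.01 F [ 0.3  0.7 -0.1] T [ 0.02 -0.04 -0.04] gap 0.502 q1,6 [-0.73 -2.31]
```

View pics/si32c.png

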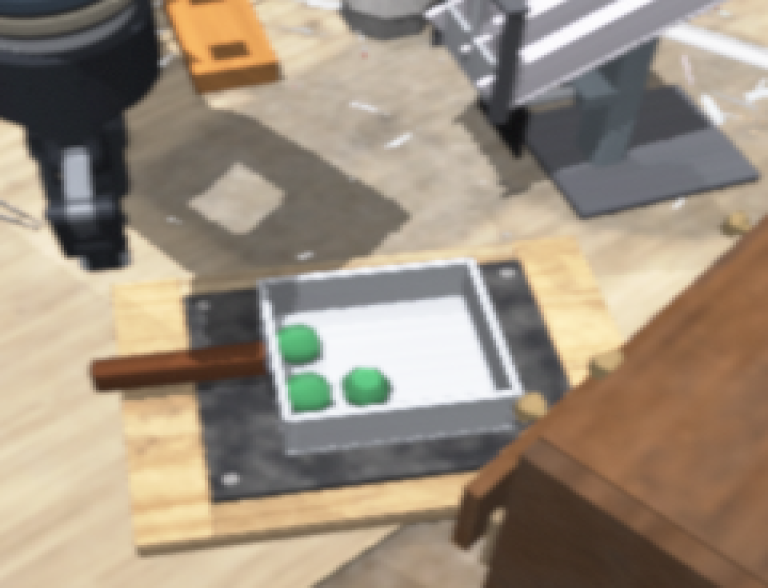

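View pics/sc32.png

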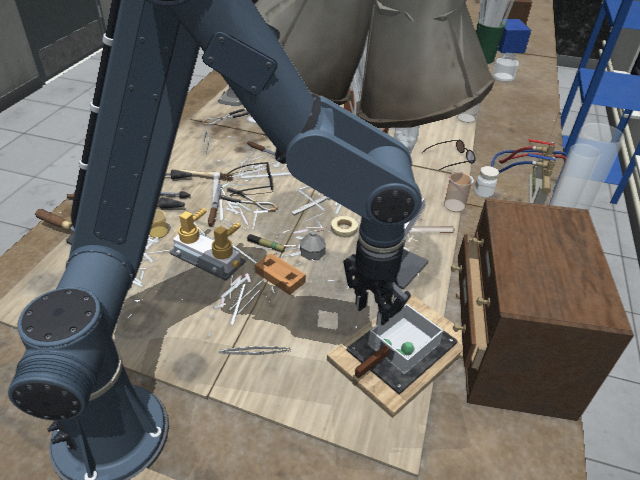

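View pics/w32.png

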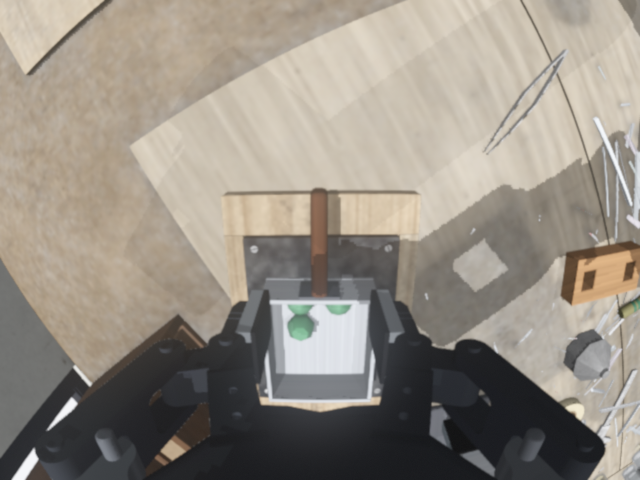

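Run:
```python
from h import *
si=snap('side','si33')
q=lambda u,v:onz(si,220+u/3.2,240+v/2.5,.077)
P=np.array([q(258,283),q(473,262),q(522,393),q(284,420)]); print(P.round(4),P.mean(0))
w=snap('wrist'); c=[(268,301),(373,299),(375,401),(262,401)]
P=np.array([onz(w,*p,.077,True) for p in c]); print(P.round(4),P.mean(0))
b=[onz(w,*p,.029,True) for p in((246,236),(397,236))]; print(np.round(b,4))
cv2.imwrite('pics/si33c.png',cv2.resize(cv2.imread('pics/si33.png')[140:260,200:320],None,fx=5,fy=5,interpolation=3))
```

```text
[[ 0.5169 -0.1991  0.077 ]
 [ 0.6354 -0.1995  0.077 ]
 [ 0.6365 -0.2983  0.077 ]
 [ 0.517  -0.2988  0.077 ]] [ 0.57644496 -0.24893954  0.077     ]
[[ 0.5158 -0.29    0.077 ]
 [ 0.5132 -0.1999  0.077 ]
 [ 0.633  -0.1888  0.077 ]
 [ 0.6342 -0.304   0.077 ]] [ 0.57406431 -0.24566749  0.077     ]
[[ 0.4727 -0.3156  0.029 ]
 [ 0.4719 -0.1729  0.029 ]]
```

View pics/si33c.png

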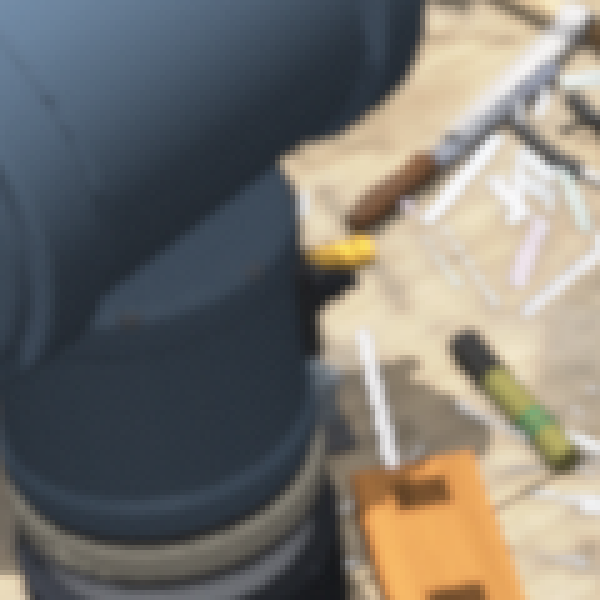

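```bash
python3 -c "
from h import *
print(manip.sign_off())"
```

```text
the job is handed in; nothing more can be done
None
```

The job is done as asked and handed in at about 52 s. The hand-in gave no verdict.

- **Elbows:** both are seated in the manifold, the first in the left port and the second in the right. Each was turned to the three-quarter mark with one regrip, driven slightly past to take up the stub's play, then backed off. The last wrist view shows the bar's square direction at about 16.5°. The left arm reads 16.1° and the right 15.2°. The edges on top of the elbow bodies disagree a little, at about 19° on the left and 16 to 17° on the right. I had no direct reading of the sleeves' turn.
- **Insertion:** the stubs caught on the port rim before going in, once on the left and several times on the right. The wrist force peaked at about 64 N, under the 120 N limit.
- **Glass lumps:** the pan pushed the paddle back with about 4 N. All three lumps slid into the pan, and the chute then looked empty.
- **Pan:** it sits flat on the graphite plate with its lumps. Two views put its middle within about 2 to 3 mm of the plate's centre. The gripper was open and clear of everything at hand-in.
- **Other items:** I saw no sign that the marker, the iron cap or anything else on the bench was moved.

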